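Fetch the moisture dish from behind the bottles and set it on the balance

ROBOT

A 6-joint arm with a two-finger parallel gripper is mounted at the origin on a cart in front of the work surface, level with it; the furniture and walls round the work are solid. World frame = base frame: x ahead of the robot, y to its left, z up, the work surface at z = 0. Lengths are in m, angles in rad, forces in N, time in s.
With the tool pointing down it reaches from about 0.25 to 0.725 m from the base axis. Payload 4 kg.
Tool frame: the origin (TCP) lies at the centre of the arm's flange, where the gripper is bolted on; the fingertips stand 173 mm ahead of it and the grasp point (between the pads) lies 155 mm ahead of it; x points along the fingers, z is the direction in which the jaws open and shut, and the axes are right-handed (so a half turn about x gives the same grasp; the last joint's range is limited). The gripper opens to 85 mm and grips with 20 to 120 N. Pads are 22 mm wide; open, the fingers measure 114 mm over their backs; the gripper's body (76 mm by 85 mm) begins 54 mm behind the grasp point. The pads swing forward as they close: fully open they stand 13 mm farther back than shut.
Start: joints at [1.306, 0.241, 0.005, 1.335, 0, 1.571], TCP at [0.131, 0.483, 0.405] pointing down, gripper open.
Joint ranges: [-2.72, 2.72], [-1.05, 1.87], [-1.09, 1.28], [-1.99, 2.15], [-1.42, 1.44], [-3.14, 3.14]. Speed limits (rad/s): [2.79, 2.79, 3.14, 3.14, 3.14, 3.14].

INTERFACE

Orientations are given as a unit quaternion [x, y, z, w].
In Python, from workcell import bot gives the robot as it stands.
- The arm moves only by the tool arm_command, never from a script. Its argument "moves" is one flat list of numbers, 7 for each row, row after row: the shift along the tool's x, y, z in m, then the turn, a rotation vector about the tool's x, y, z in rad, then the closure, from -1 (fully open) to 1 (shut). A call has 1 to 20 rows; each row shifts and turns the pose as measured when the row begins, along the tool's axes as they then stand; what a row does not reach is not made up. A row lasts 1/12 s, in which the tool goes at most 41.7 mm and 7.16 degrees, less where a joint would pass 70% of its speed; a pose out of reach is approached as far as the arm can. A call with a gripper value outside its range is refused whole. The fingers move at their own pace and stop on an object; the grip force is fixed at half the most. Time passes only in rows, so rows that do not move let the fingers close. It gives the time, the measured TCP pose, the force and the opening at its end, in the units of the state.
- bot.get_obs(): the state, without advancing time (a new reading comes with each control period).
- bot.camera(name): name is "side" or "top" or "wrist"; returns the picture (420x560x3 uint8, red, green, blue); there is no depth.
- bot.get_calibration(name): a dict with "mtx" (3x3 intrinsics, pixels), "world_from_camera" (4x4, takes a point from camera to world coordinates); the wrist camera has in their place "mount" (4x4, takes a point from camera to tool coordinates, whose origin is the TCP and whose axes are the tool frame's). Camera axes: x right, y up, looking along -z (the intrinsics and any distortion apply to the point x, -y, -z); pixel columns grow to the right and rows downward; lengths in m; the calibration is good to about 2 mm. A picture is of the moment at which its call begins: read the wrist's pose just before it. get_calibration takes no time and is no camera call.
- bot.job_done(): hands the job in, once; it reports no verdict.
The state is a dict: "clock": time; "joint_pos": joint angles; "joint_vel": joint speeds; "tau": joint torques, N m; "eef_pos": TCP position; "tool_rot": TCP orientation; "ft_force": force on the tool from outside, world axes, zero at the start; "ft_torque": the same for the moment, N m; "grip_width": finger opening in m.
Only numpy, scipy, OpenCV 4.12 (cv2) and the standard library are available. Lean on these libraries where they do the work, as an engineer would, in place of code of your own. Each camera call takes 0.05 s, during which the arm holds its last target.

TASK

The open aluminium dish at the back of the caddy is needed on the low flat balance in front of you, but the square bottle and the dropper bottle stand in the way. First stand both bottles on the dark rubber mat and let go of them, then set the dish in the middle of the balance pan while they wait there, and finally put each bottle back in the caddy exactly where it stood at the start. Keep the bottles upright and do not disturb the timer or the tape roll.

Things in the scene. Friction and masses are not known exactly. Their poses are not given: they have to be found in the camera images.
- bottle: Square clear to milky sample bottle with a white round screw cap, 62 x 62 mm, 142 mm tall (straight sides from 5 to about 100 mm up; shoulders and the 48 mm wide cap above), about 0.18 kg. Origin at the centre of its underside, z up, x and y at right angles to the flat sides. Stands in one of the two front places of the caddy.
- dropper_bottle: Small round amber dropper bottle with a black dropper top, 33 mm in diameter, 102 mm tall (straight glass body from 3 to about 55 mm up, narrower above), light. Origin at the centre of its underside, z up. Stands in the other front place of the caddy.
- dish: Open round aluminium moisture dish, no lid, 64 mm across, 21 mm tall, light. Origin at the centre of its underside, z up. Stands at the back of the caddy, in the middle, between and behind the two bottles; there is no room beside it for fingers until they are gone. Its sides flare a little; it may be gripped across the diameter.
- caddy: Fixed aluminium bench caddy: flat base 140 mm deep (x) by 240 mm wide (y), 6 mm thick, so things in it stand 6 mm over the bench; a fence 44 mm high along the back edge (inner face at x = +66 mm), returned 28 mm round both ends. Origin at the centre of its underside, x to the back (away from the robot), y to the left. Grey marks show the places: two front ones at about x = -20, y = +78 and -78 mm, the back one at about x = +20, y = 0.
- mat: Fixed flat dark rubber mat, 150 mm (x) by 220 mm (y), 3 mm thick, empty at the start: the side area for the bottles. Origin at the centre of its underside, x away from the robot, y left.
- balance: Fixed low flat white balance in front of the robot, with an open pan (not the taller balance with a round glass shield at the far right of the bench), 165 mm wide (y); its body reaches from 115 mm in front of the pan's centre to 85 mm behind it and is 47 mm high at most. The round steel pan is 112 mm across, level and rigid, its top 58 mm over the bench. Origin on the bench under the centre of the pan, x away from the robot.
- timer: Small grey bench timer, 58 x 58 x 18 mm, lying loose on the bench behind the work; to be left alone. Origin at the centre of its underside.
- tape_roll: Roll of masking tape lying flat, 96 mm across, 25 mm high, loose on the bench behind the work; to be left alone. Origin at the centre of its underside.
There are look-alikes about, which are no part of the job. Leave any purple look-alike of the bottle alone.

How it is judged:
On the way, in this order (a step that is already met when the one before it is completed fails the run):
1. the square bottle and the dropper bottle both stand on the mat, released, the dish still in its place in the caddy (x of bottle in the frame of mat between -0.075 and 0.075 m and y of bottle in the frame of mat between -0.11 and 0.11 m and height (world z) of each of bottle, dropper_bottle below 0.012 m and angle between each of bottle, dropper_bottle's own z axis and vertical below 0.15 rad and contact force between the fingers and bottle below 0.05 N and linear speed of each of bottle, dropper_bottle below 0.02 m/s and x of dropper_bottle in the frame of mat between -0.075 and 0.075 m and y of dropper_bottle in the frame of mat between -0.11 and 0.11 m and contact force between the fingers and dropper_bottle below 0.05 N and distance of dish from where it was at the start of the episode below 0.03 m), for 0.2 s.
2. the dish lies level in the middle of the balance pan, released, while both bottles still stand on the mat (horizontal distance between dish and balance below 0.015 m and height (world z) of dish between 0.05 and 0.068 m and angle between dish's own z axis and vertical below 0.1 rad and contact force between the fingers and dish below 0.05 N and linear speed of each of dish, bottle, dropper_bottle below 0.02 m/s and x of bottle in the frame of mat between -0.075 and 0.075 m and y of bottle in the frame of mat between -0.11 and 0.11 m and height (world z) of each of bottle, dropper_bottle below 0.012 m and angle between each of bottle, dropper_bottle's own z axis and vertical below 0.15 rad and contact force between the fingers and bottle below 0.05 N and x of dropper_bottle in the frame of mat between -0.075 and 0.075 m and y of dropper_bottle in the frame of mat between -0.11 and 0.11 m and contact force between the fingers and dropper_bottle below 0.05 N), for 0.2 s.
At the end, for the whole second after the job is handed in: Dish level on the balance pan within 15 mm of its centre; each bottle upright in the caddy within 14 mm of where it stood at the start (turned about its own axis or not); all three released and at rest; timer and tape roll within 30 mm of where they lay (horizontal distance between dish and balance below 0.015 m and height (world z) of dish between 0.05 and 0.068 m and angle between each of dish, bottle, dropper_bottle's own z axis and vertical below 0.1 rad and contact force between the fingers and dish below 0.05 N and linear speed of each of dish, bottle, dropper_bottle below 0.02 m/s and distance of each of bottle, dropper_bottle from where it was at the start of the episode below 0.014 m and contact force between the fingers and bottle below 0.05 N and contact force between the fingers and dropper_bottle below 0.05 N and distance of each of timer, tape_roll from where it was at the start of the episode below 0.03 m); the robot touches nothing.
It fails at once if a bottle is tipped by more than about 35 degrees (angle between any of bottle, dropper_bottle's own z axis and vertical above 0.6 rad).
It fails at once if the timer or the tape roll is pushed more than 30 mm from its place (distance of any of timer, tape_roll from where it was at the start of the episode above 0.03 m).
It also fails if it takes over 134 s, if anything falls off the work surface, if the arm or the gripper's body presses on something with over 40 N, if the wrist force passes 120 N, or if a joint passes its speed limit or range.

## Working session

There is one attempt and no reset: what is moved stays moved. The work goes in short steps, Python scripts to look and compute and a tool call to move; the robot and the scene stay as the last step left them, time stands still between calls to the robot, and variables do not carry over. Pictures are saved under pics/ and viewed, and the job is handed in when it is done.

Besides the shell and the picture viewer there is one more tool, called after "Emit:" as name(argument=value, ...) on one line, values as JSON. arm_command: Moves the arm, as the interface text tells. Its arguments: {"type":"object","properties":{"moves":{"type":"array"}},"required":["moves"]}

```bash
ls; mkdir -p pics
python3 - <<'E'
from workcell import bot
import cv2
o=bot.get_obs();print(o)
for n in ["side","top","wrist"]:
    im=bot.camera(n);cv2.imwrite(f"pics/{n}0.png",im[:,:,::-1]);c=bot.get_calibration(n);print(n,c)
E
```

```text
pics
{'clock': 0.0, 'joint_pos': array([1.30598477e+00, 2.41404605e-01, 3.72740606e-03, 1.33516607e+00,
       5.54839860e-06, 1.57079969e+00]), 'joint_vel': array([ 0.00099656,  0.00054991, -0.00030415, -0.00096409, -0.00133418,
       -0.00046336]), 'tau': array([-8.16217562e-04, -3.72313893e+01,  2.52407491e+01,  1.69422990e-02,
       -3.48060337e-05, -6.91371270e-06]), 'eef_pos': array([0.1307944 , 0.48231813, 0.40381796]), 'tool_rot': array([-0.43005092,  0.56220963,  0.42917464,  0.56105762]), 'ft_force': array([ 0.09106497,  0.34087926, -0.37272593]), 'ft_torque': array([ 0.00271024, -0.03564396,  0.00817336]), 'grip_width': 0.08551718107065714}
side {'mtx': array([[379.45651767,   0.        , 280.82147301],
       [  0.        , 379.45651767, 203.36783924],
       [  0.        ,   0.        ,   1.        ]]), 'world_from_camera': array([[ 9.99167885e-01,  1.91105072e-02, -3.60322915e-02,
         5.34184730e-01],
       [-4.07846926e-02,  4.59852800e-01, -8.87058065e-01,
        -1.13204836e+00],
       [-3.82579461e-04,  8.87789497e-01,  4.60249566e-01,
         5.67444826e
[... 346 characters left out ...]
   [-0.99991519, -0.01286796, -0.00200639, -0.07906725],
       [-0.00501396,  0.23818127,  0.97120777,  1.30235329],
       [ 0.        ,  0.        ,  0.        ,  1.        ]])}
wrist {'mtx': array([[316.89105262,   0.        , 279.48001733],
       [  0.        , 316.89105262, 212.00023434],
       [  0.        ,   0.        ,   1.        ]]), 'mount': array([[ 4.26941751e-04,  2.74160394e-01, -9.61683886e-01,
         2.99343215e-02],
       [ 1.09002672e-04,  9.61683955e-01,  2.74160462e-01,
         6.95083272e-02],
       [ 9.99999903e-01, -2.21876661e-04,  3.80698816e-04,
         1.17624316e-03],
       [ 0.00000000e+00,  0.00000000e+00,  0.00000000e+00,
         1.00000000e+00]])}
```

View pics/top0.png

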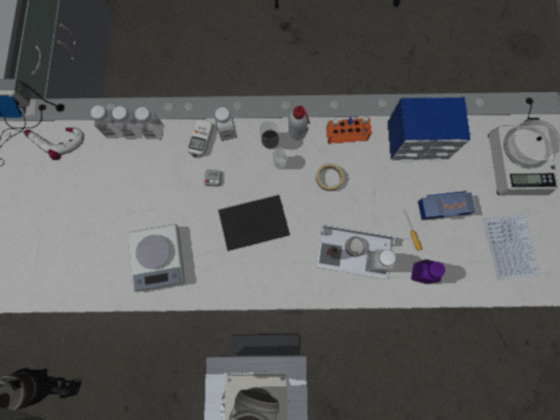

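View pics/side0.png

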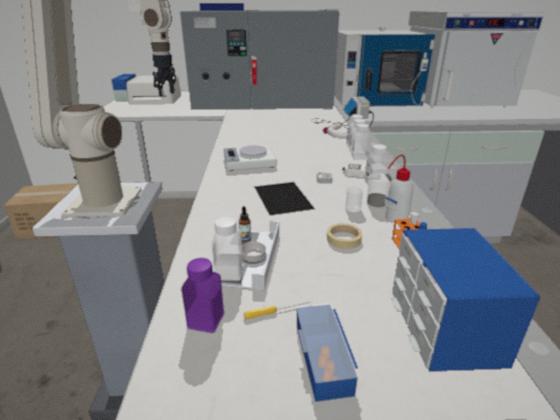

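View pics/wrist0.png

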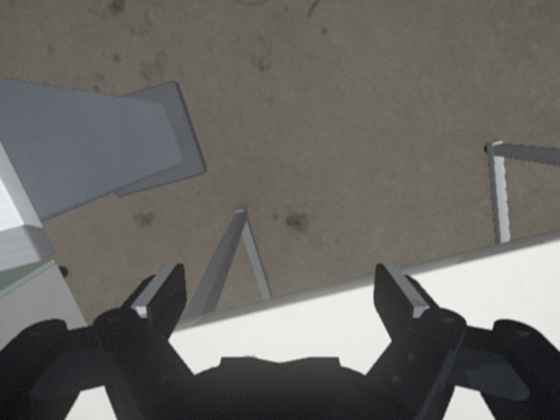

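Top view: the square bottle is the white cap at about (385,260) and the dropper is at about (333,253). The dish is at about (356,246), the mat at (254,222), and the low balance pan at (155,251). Look-alikes are the purple bottle (429,271), the white bottles along the back (100,112), (120,115), (142,116), (224,120), the far balance (528,143), and the beakers (270,137) and (280,160). Next I crop the caddy and measure.

```bash
cat > h.py <<'E'
import numpy as np,cv2
from workcell import bot
def ray(n,px,obs=None):
    c=bot.get_calibration(n);K=c["mtx"]
    T=c["world_from_camera"] if n!="wrist" else W(obs)@c["mount"]
    d=np.linalg.inv(K)@np.array([px[0],px[1],1.]);d=np.array([d[0],-d[1],-d[2]])
    return T[:3,3],T[:3,:3]@d
def W(o):
    from scipy.spatial.transform import Rotation as R
    T=np.eye(4);T[:3,:3]=R.from_quat(o["tool_rot"]).as_matrix();T[:3,3]=o["eef_pos"];return T
def plane(n,px,z,obs=None):
    p,d=ray(n,px,obs);return p+d*(z-p[2])/d[2]
def proj(n,P,obs=None):
    c=bot.get_calibration(n);K=c["mtx"]
    T=c["world_from_camera"] if n!="wrist" else W(obs)@c["mount"]
    q=np.linalg.inv(T)@np.array([*P,1.]);q=K@np.array([q[0],-q[1],-q[2]]);return q[:2]/q[2]
def crop(im,x0,y0,w,h,s,f):
    cv2.imwrite(f,cv2.resize(im[y0:y0+h,x0:x0+w,::-1],None,fx=s,fy=s,interpolation=cv2.INTER_CUBIC))
E
python3 - <<'E'
from h import *
im=cv2.imread("pics/top0.png")[:,:,::-1]
crop(im,305,210,150,90,5,"pics/capt.png")
s=cv2.imread("pics/side0.png")[:,:,::-1]
crop(s,175,190,130,150,4,"pics/caps.png")
g=im.sum(2)
m=(im.max(2)<60).astype(np.uint8);m[:180]=0;m[260:]=0;m[:,:210]=0;m[:,300:]=0
c=max(cv2.findContours(m,0,2)[0],key=cv2.contourArea);r=cv2.minAreaRect(c);print(r)
for p in cv2.boxPoints(r): print(p,plane("top",p,.003))
crop(im,120,215,70,85,7,"pics/bal.png")
E
```

```text
((253.35296630859375, 222.41177368164062), (40.74597930908203, 62.57419204711914), 75.96376037597656)
[218.05885 210.23529] [0.62930401 0.13097846 0.003     ]
[278.76474 195.05884] [ 0.68133721 -0.08023568  0.003     ]
[288.6471  234.58826] [ 0.54024585 -0.11218884  0.003     ]
[227.9412  249.76471] [0.49071078 0.09409623 0.003     ]
```

View pics/capt.png

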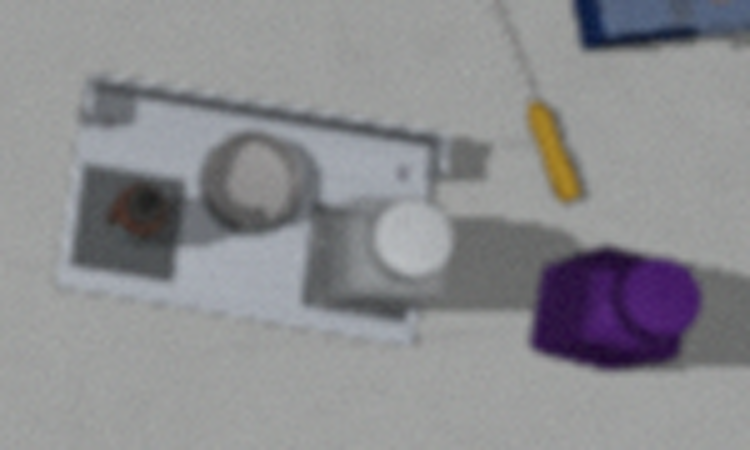

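View pics/caps.png

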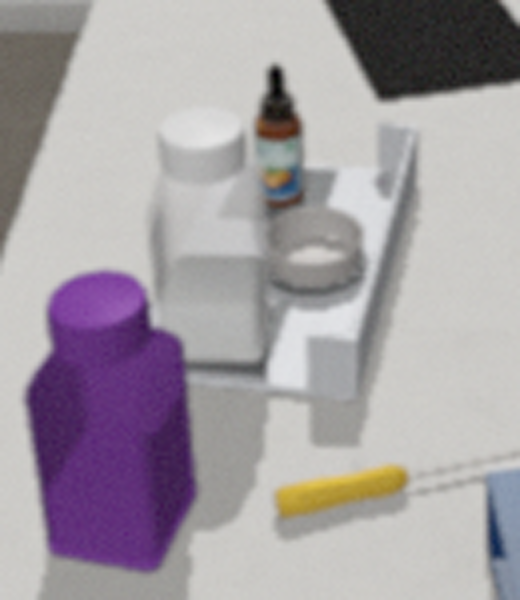

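View pics/bal.png

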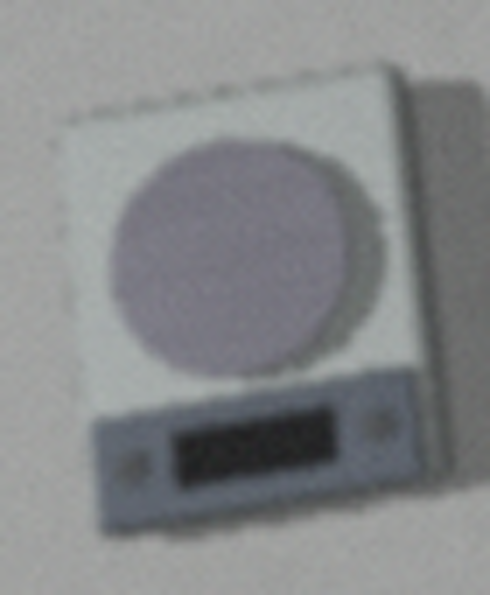

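Run:
```python
from h import *
P=lambda n,x,y,z:print(n,np.round(plane("top",(305+x/5,210+y/5),z),4))
P("FL",57,290,.006);P("FR",415,343,.006);P("BLt",90,76,.044);P("BRt",440,136,.044)
P("dropmark",129,222,.006);P("droptop",148,199,.108);P("cap",412,238,.148);P("dish rim",260,182,.027)
print("pan",plane("top",(120+230/7,215+258/7),.058))
for a in[(93,422),(418,368),(66,122),(400,68)]: print("bal",plane("top",(120+a[0]/7,215+a[1]/7),.045))
S=lambda n,x,y,z:print("side",n,np.round(plane("side",(175+x/4,190+y/4),z),4))
S("cap top",203,128,.148);S("drop top",276,70,.108);S("dish rim ctr",316,238,.027)
S("bott base corner",260,362,.006);S("base left corner",165,350,.006)
```

```text
FL [ 0.4252 -0.2025  0.006 ]
FR [ 0.3873 -0.438   0.006 ]
BLt [ 0.5626 -0.2258  0.044 ]
BRt [ 0.5192 -0.4547  0.044 ]
dropmark [ 0.4701 -0.2525  0.006 ]
droptop [ 0.4702 -0.2513  0.108 ]
cap [ 0.4388 -0.4019  0.148 ]
dish rim [ 0.4928 -0.3378  0.027 ]
pan [0.47854771 0.32994683 0.058     ]
bal [0.40519317 0.39251848 0.045     ]
bal [0.42812727 0.24374338 0.045     ]
bal [0.54632003 0.4161795  0.045     ]
bal [0.57041793 0.25919482 0.045     ]
side cap top [ 0.4427 -0.4074  0.148 ]
side drop top [ 0.4744 -0.2657  0.108 ]
side dish rim ctr [ 0.4991 -0.3387  0.027 ]
side bott base corner [ 0.4682 -0.4328  0.006 ]
side base left corner [ 0.4121 -0.4195  0.006 ]
```

```bash
cat >> h.py <<'E'
def todo(pos,yaw=None,q=True):
    """shift in tool axes (after turn) to reach TCP pos with tool x down and tool z at heading yaw (mod pi)"""
    from scipy.spatial.transform import Rotation as R
    o=bot.get_obs();T=W(o)
    z=T[:3,2];cur=np.arctan2(z[1],z[0])
    if yaw is None: yaw=cur
    res=[]
    for k in (-2,-1,0,1,2):
        y=yaw+k*np.pi
        if abs(y-cur)>np.pi*1.01: continue
        zz=np.array([np.cos(y),np.sin(y),0]);xx=np.array([0,0,-1.]);yy=np.cross(zz,xx)
        M=np.c_[xx,yy,zz]
        rv=R.from_matrix(T[:3,:3].T@M).as_rotvec()
        d=M.T@(np.array(pos)-T[:3,3])
        res.append((np.abs(rv).sum(),rv,d))
        print("turn",np.round(rv,4),"shift after turn",np.round(d,4), "shift before",np.round(T[:3,:3].T@(np.array(pos)-T[:3,3]),4))
    print("at",o["clock"],np.round(o["eef_pos"],4),"z heading",round(cur,4),"q1,q6",o["joint_pos"][[0,5]],"w",o["grip_width"],"F",np.round(o["ft_force"],2))
E
python3 - <<'E'
from h import *
print(np.round(W(bot.get_obs())[:3,:3],3))
todo((.441,-.404,.40),-.19)
E
```

```text
[[-0.    -0.965  0.262]
 [-0.002  0.262  0.965]
 [-1.     0.    -0.002]]
turn [ 1.496e+00 -1.300e-03  1.200e-03] shift after turn [ 0.004  -0.8119  0.472 ] shift before [ 0.0052 -0.5314 -0.7743]
turn [-1.6456e+00 -1.2000e-03 -1.3000e-03] shift after turn [ 0.004   0.8119 -0.472 ] shift before [ 0.0052 -0.5314 -0.7743]
at 0.15 [0.1308 0.4824 0.404 ] z heading 1.306 q1,q6 [1.30600421 1.57080115] w 0.085561984794166 F [ 0.9  -0.18 -1.19]
```

Emit:
arm_command(moves=[0,0,0,0.124,0,0,-1,0,0,0,0.124,0,0,-1,0,0,0,0.124,0,0,-1,0,0,0,0.124,0,0,-1,0,0,0,0.124,0,0,-1,0,0,0,0.124,0,0,-1,0,0,0,0.124,0,0,-1,0,0,0,0.124,0,0,-1,0,0,0,0.124,0,0,-1,0,0,0,0.124,0,0,-1,0,0,0,0.124,0,0,-1,0,0,0,0.124,0,0,-1])

```text
clock: 1.15
eef_pos: [0.1304, 0.4809, 0.399]
tool_rot: [0.066, 0.704, -0.075, 0.703]
ft_force: [0.0, -0.2, 0.3]
grip_width: 0.0855
```

Emit:
arm_command(moves=[0,-0.028,0.028,0,0,0,-1,0,-0.028,0.028,0,0,0,-1,0,-0.028,0.028,0,0,0,-1,0,-0.028,0.028,0,0,0,-1,0,-0.028,0.028,0,0,0,-1,0,-0.028,0.028,0,0,0,-1,0,-0.028,0.028,0,0,0,-1,0,-0.028,0.028,0,0,0,-1,0,-0.028,0.028,0,0,0,-1,0,-0.028,0.028,0,0,0,-1])

```text
clock: 1.98
eef_pos: [0.3527, 0.1434, 0.3984]
tool_rot: [0.061, 0.705, -0.07, 0.703]
ft_force: [0.7, -0.1, 0.4]
grip_width: 0.0853
```

Run:
```python
from h import *
todo((.441,-.404,.40),-.19)
```

```text
turn [-3.1372 -0.022  -0.0038] shift after turn [-0.0016  0.5209 -0.1901] shift before [ 0.0052 -0.5217  0.1878]
turn [ 0.0043 -0.0024  0.014 ] shift after turn [-0.0016 -0.5209  0.1901] shift before [ 0.0052 -0.5217  0.1878]
turn [-3.1372 -0.022  -0.0038] shift after turn [-0.0016  0.5209 -0.1901] shift before [ 0.0052 -0.5217  0.1878]
at 1.9833 [0.3527 0.1434 0.3984] z heading -0.1857 q1,q6 [0.38976356 2.14627994] w 0.08527622860642352 F [ 0.71 -0.09  0.35]
```

Emit:
arm_command(moves=[0,-0.0372,0.0136,0,0,0.014,-1,0,-0.0372,0.0136,0,0,0,-1,0,-0.0372,0.0136,0,0,0,-1,0,-0.0372,0.0136,0,0,0,-1,0,-0.0372,0.0136,0,0,0,-1,0,-0.0372,0.0136,0,0,0,-1,0,-0.0372,0.0136,0,0,0,-1,0,-0.0372,0.0136,0,0,0,-1,0,-0.0372,0.0136,0,0,0,-1,0,-0.0372,0.0136,0,0,0,-1,0,-0.0372,0.0136,0,0,0,-1,0,-0.0372,0.0136,0,0,0,-1,0,-0.0372,0.0136,0,0,0,-1,0,-0.0372,0.0136,0,0,0,-1,0,0,0,0,0,0,-1,0,0,0,0,0,0,-1])

```text
clock: 3.32
eef_pos: [0.4415, -0.4407, 0.3899]
tool_rot: [0.072, 0.705, -0.068, 0.702]
ft_force: [-0.1, 0.2, 0.3]
grip_width: 0.0857
```

Run:
```python
from h import *
todo((.441,-.404,.40),-.19)
o=bot.get_obs();im=bot.camera("wrist");cv2.imwrite("pics/w1.png",im[:,:,::-1])
import pickle;pickle.dump(o,open("o1.pkl","wb"))
for P in [(.441,-.404,.148),(.468,-.252,.108),(.495,-.336,.027)]: print(proj("wrist",P,o))
```

```text
turn [ 3.1331 -0.0083  0.0068] shift after turn [-0.0101 -0.0359  0.0074] shift before [-0.0099  0.0359 -0.0077]
turn [-0.0084 -0.0043 -0.0053] shift after turn [-0.0101  0.0359 -0.0074] shift before [-0.0099  0.0359 -0.0077]
turn [ 3.1331 -0.0083  0.0068] shift after turn [-0.0101 -0.0359  0.0074] shift before [-0.0099  0.0359 -0.0077]
at 3.3167 [ 0.4415 -0.4407  0.3899] z heading -0.1984 q1,q6 [-0.78492545  0.98430739] w 0.08566014723157264 F [-0.07  0.18  0.27]
[269.53294365 177.149573  ]
[264.42625358 -62.89247361]
[313.63557015  78.33265669]
```

View pics/w1.png

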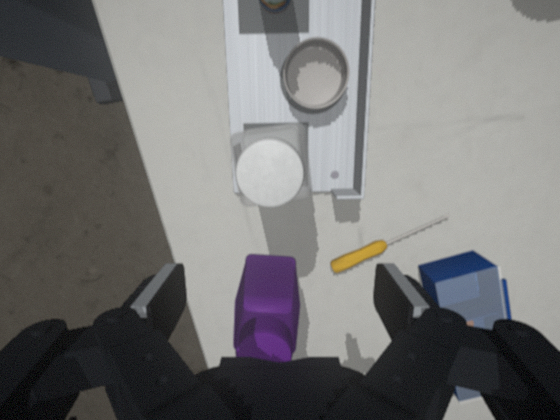

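Wrist view: the cap centre is at (270,172), the dish rim at (315,75), and the purple look-alike at (268,300), which I leave alone. The square bottle lies where I predicted. Now I fit the circles.

Run:
```python
from h import *
import pickle
o=pickle.load(open("o1.pkl","rb"));im=cv2.imread("pics/w1.png")[:,:,::-1]
for p,z in [((270,172),.148),((270,138),.148),((236,172),.148),((304,172),.148),((315,75),.027),((281,75),.027),((349,75),.027)]:
    print(p,np.round(plane("wrist",p,z,o),4))
crop(im,200,80,180,140,4,"pics/w1c.png")
```

```text
(270, 172) [ 0.442  -0.4006  0.148 ]
(270, 138) [ 0.4466 -0.3788  0.148 ]
(236, 172) [ 0.4196 -0.3962  0.148 ]
(304, 172) [ 0.4644 -0.4051  0.148 ]
(315, 75) [ 0.4968 -0.3333  0.027 ]
(281, 75) [ 0.4643 -0.3267  0.027 ]
(349, 75) [ 0.5292 -0.3398  0.027 ]
```

View pics/w1c.png

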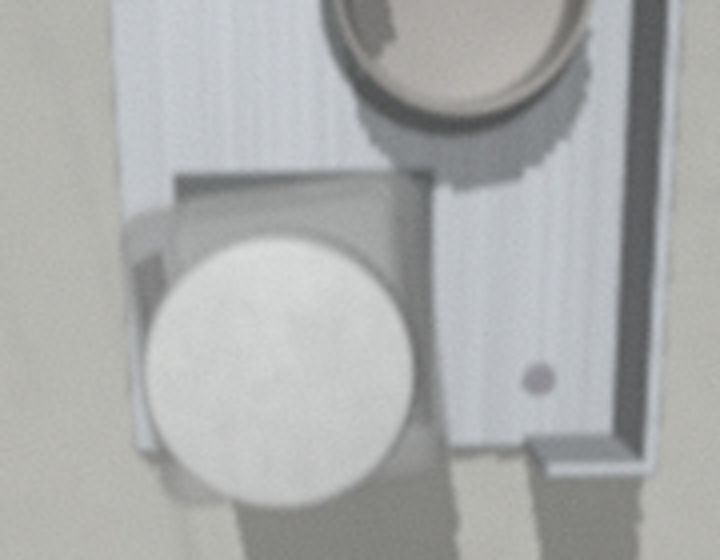

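Run:
```python
from h import *
import pickle
o=pickle.load(open("o1.pkl","rb"));
q=lambda x,y,z:plane("wrist",(200+x/4,80+y/4),z,o)
# straight-side top corners (z~.104) as picked in crop
c=[q(*p,.104) for p in [(128,215),(395,176),(445,472),(170,500)]]
for p in c: print(np.round(p,4))
print(np.mean(c,0))
for i in range(4):
    d=c[(i+1)%4]-c[i];print(np.linalg.norm(d),np.arctan2(d[1],d[0]))
```

```text
[ 0.4161 -0.3714  0.104 ]
[ 0.4689 -0.3744  0.104 ]
[ 0.4684 -0.4346  0.104 ]
[ 0.4111 -0.4293  0.104 ]
[ 0.44112082 -0.40243459  0.104     ]
0.05286636161153477 -0.058139608822717376
0.06021477163828589 -1.5797645128462854
0.057560587105291806 3.048674620092034
0.05816537018856069 1.4834295827434123
```

Run:
```python
from h import *
todo((.441,-.402,.30),-.06)
```

```text
turn [ 3.0033 -0.0077  0.0072] shift after turn [ 0.0894 -0.0384  0.0026] shift before [ 0.0896  0.0372 -0.0074]
turn [-0.1383 -0.0048 -0.0051] shift after turn [ 0.0894  0.0384 -0.0026] shift before [ 0.0896  0.0372 -0.0074]
at 3.3667 [ 0.4413 -0.4404  0.3894] z heading -0.1983 q1,q6 [-0.78468864  0.98438756] w 0.08550846961871408 F [-0.56 -0.56 -0.83]
```

Emit:
arm_command(moves=[0,0,0,-0.069,-0.0025,-0.0025,-1,0,0,0,-0.069,-0.0025,-0.0025,-1,0,0,0,0,0,0,-1,0,0.019,-0.001,0,0,0,-1,0,0.019,-0.001,0,0,0,-1,0,0,0,0,0,0,-1,0.03,0,0,0,0,0,-1,0.03,0,0,0,0,0,-1,0,0,0,0,0,0,-1,0,0,0,0,0,0,-1])

```text
clock: 4.2
eef_pos: [0.4413, -0.3915, 0.333]
tool_rot: [0.019, 0.706, -0.02, 0.708]
ft_force: [-0.5, -0.2, -0.0]
grip_width: 0.0854
```

Run:
```python
from h import *
todo((.441,-.402,.255),-.06)
o=bot.get_obs();im=bot.camera("wrist");cv2.imwrite("pics/w2.png",im[:,:,::-1])
```

```text
turn [-3.1366 -0.0034  0.0056] shift after turn [ 0.078   0.0105 -0.0004] shift before [ 0.078  -0.0104  0.    ]
turn [0.005  0.0036 0.0022] shift after turn [ 0.078  -0.0105  0.0004] shift before [ 0.078  -0.0104  0.    ]
turn [-3.1366 -0.0034  0.0056] shift after turn [ 0.078   0.0105 -0.0004] shift before [ 0.078  -0.0104  0.    ]
at 4.2 [ 0.4413 -0.3915  0.333 ] z heading -0.055 q1,q6 [-0.72578723  0.89997686] w 0.0854183009672868 F [-0.47 -0.18 -0.01]
```

View pics/w2.png

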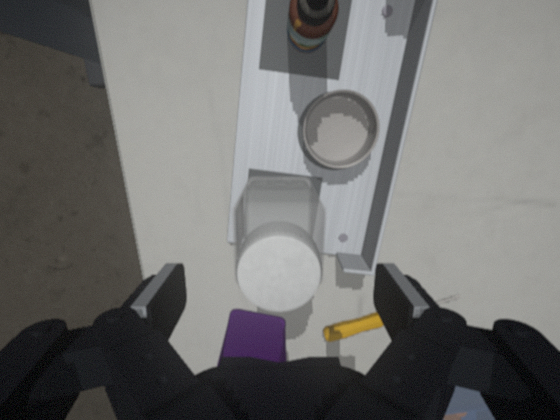

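Wrist view: the bottle is square to the jaws, with its cap centred at (279,267) midway between the fingers.

Run:
```python
from h import *
o=bot.get_obs()
im=cv2.imread("pics/w2.png")
for p,z in [((279,267),.148),((341,129),.027),((318,8),.105)]: print(plane("wrist",p,z,o))
```

```text
[ 0.44140602 -0.39582107  0.148     ]
[ 0.4974914  -0.33025557  0.027     ]
[ 0.47023421 -0.2626709   0.105     ]
```

Emit:
arm_command(moves=[0,-0.009,0,0,0,0,-1,0,0,0,0,0,0,-1,0.03,0,0,0,0,0,-1,0.03,0,0,0,0,0,-1,0,0,0,0,0,0,-1,0,0,0,0,0,0,-1])

```text
clock: 4.75
eef_pos: [0.4438, -0.406, 0.2827]
tool_rot: [0.015, 0.701, -0.026, 0.713]
ft_force: [0.2, 0.2, 0.5]
grip_width: 0.0855
```

Run:
```python
from h import *
todo((.441,-.402,.255),-.06)
```

```text
turn [-3.1394 -0.0224  0.0281] shift after turn [ 0.0277 -0.0038  0.003 ] shift before [ 0.0276  0.0042 -0.0035]
turn [0.002  0.0179 0.0143] shift after turn [ 0.0277  0.0038 -0.003 ] shift before [ 0.0276  0.0042 -0.0035]
turn [-3.1394 -0.0224  0.0281] shift after turn [ 0.0277 -0.0038  0.003 ] shift before [ 0.0276  0.0042 -0.0035]
at 4.75 [ 0.4438 -0.406   0.2827] z heading -0.0579 q1,q6 [-0.74103947  0.88776667] w 0.08552818593309264 F [0.18 0.22 0.47]
```

Emit:
arm_command(moves=[0,0.004,-0.003,0.002,0.018,0.014,-1,0,0,0,0,0,0,-1,0.012,0,0,0,0,0,-1,0.012,0,0,0,0,0,-1,0,0,0,0,0,0,-1,0,0,0,0,0,0,-1])

```text
clock: 5.25
eef_pos: [0.4435, -0.4055, 0.2665]
tool_rot: [0.018, 0.703, -0.026, 0.711]
ft_force: [-0.4, -0.7, 0.4]
grip_width: 0.0856
```

Run:
```python
from h import *
todo((.441,-.402,.254),-.06)
```

```text
turn [ 3.1398  0.016  -0.0187] shift after turn [ 0.0125 -0.0034  0.0027] shift before [ 0.0125  0.0035 -0.0028]
turn [-0.0017  0.0119  0.0102] shift after turn [ 0.0125  0.0034 -0.0027] shift before [ 0.0125  0.0035 -0.0028]
turn [ 3.1398  0.016  -0.0187] shift after turn [ 0.0125 -0.0034  0.0027] shift before [ 0.0125  0.0035 -0.0028]
at 5.25 [ 0.4435 -0.4055  0.2665] z heading -0.0617 q1,q6 [-0.74065533  0.89184938] w 0.08563930215583188 F [-0.38 -0.66  0.38]
```

Emit:
arm_command(moves=[0.004,0.005,-0.004,-0.002,0.015,0.012,-1,0.004,0.003,-0.002,0,0.008,0.007,-1,0.004,0.001,-0.001,0,0.002,0.002,-1,0,0,0,0,0,0,-1])

```text
clock: 5.58
eef_pos: [0.4368, -0.3956, 0.2553]
tool_rot: [0.025, 0.711, -0.017, 0.702]
ft_force: [-0.1, 0.2, -0.0]
grip_width: 0.0856
```

Run:
```python
from h import *
todo((.441,-.402,.254),-.06)
im=bot.camera("side");crop(im,150,120,160,140,5,"pics/s3.png")
```

```text
turn [-3.141   0.0174 -0.0209] shift after turn [ 0.0013  0.0061 -0.0046] shift before [ 0.0012 -0.0061  0.0046]
turn [ 0.0005 -0.0133 -0.0111] shift after turn [ 0.0013 -0.0061  0.0046] shift before [ 0.0012 -0.0061  0.0046]
turn [-3.141   0.0174 -0.0209] shift after turn [ 0.0013  0.0061 -0.0046] shift before [ 0.0012 -0.0061  0.0046]
at 5.5833 [ 0.4368 -0.3956  0.2553] z heading -0.0595 q1,q6 [-0.7360939   0.89424471] w 0.08555081901293185 F [-0.06  0.18 -0.02]
```

View pics/s3.png

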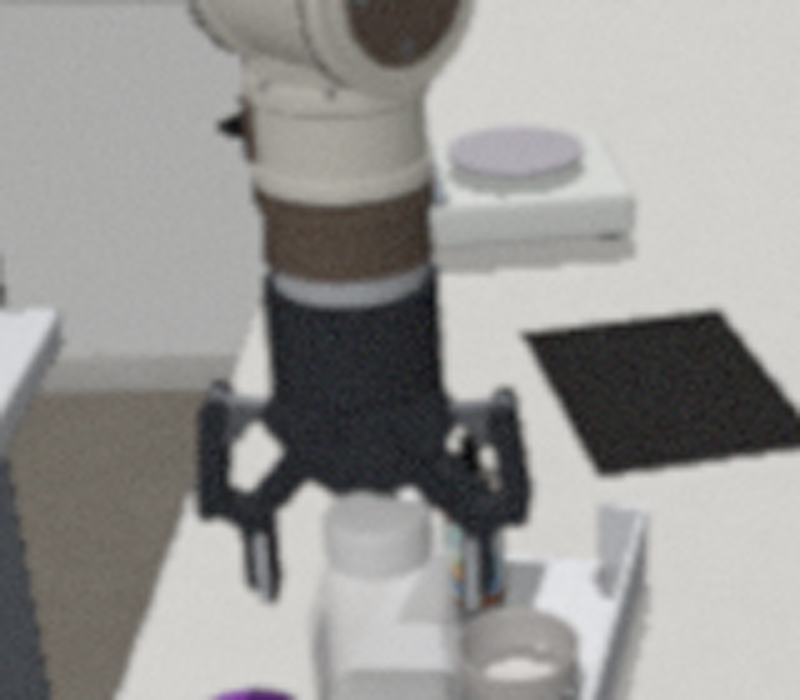

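Emit:
arm_command(moves=[0.001,-0.004,0.003,0,-0.009,-0.008,-1,0.001,0,0,0,0,0,-1,0,0,0,0,0,0,-1])

```text
clock: 5.88
eef_pos: [0.4403, -0.4005, 0.2538]
tool_rot: [0.021, 0.707, -0.021, 0.706]
ft_force: [-0.3, -0.7, 0.5]
grip_width: 0.0857
```

Run:
```python
from h import *
todo((.441,-.402,.253),-.06)
```

```text
turn [-3.1409e+00  1.6000e-03 -2.9000e-03] shift after turn [ 0.0008  0.0015 -0.0008] shift before [ 0.0008 -0.0015  0.0008]
turn [ 0.0007 -0.0019 -0.001 ] shift after turn [ 0.0008 -0.0015  0.0008] shift before [ 0.0008 -0.0015  0.0008]
turn [-3.1409e+00  1.6000e-03 -2.9000e-03] shift after turn [ 0.0008  0.0015 -0.0008] shift before [ 0.0008 -0.0015  0.0008]
at 5.8833 [ 0.4403 -0.4005  0.2538] z heading -0.0593 q1,q6 [-0.73805769  0.89206443] w 0.08570093074700227 F [-0.35 -0.68  0.54]
```

Good. Close.

Emit:
arm_command(moves=[0,0,0,0,0,0,1,0,0,0,0,0,0,1,0,0,0,0,0,0,1,0,0,0,0,0,0,1,0,0,0,0,0,0,1,0,0,0,0,0,0,1,0,0,0,0,0,0,1,0,0,0,0,0,0,1])

```text
clock: 6.55
eef_pos: [0.4406, -0.401, 0.2544]
tool_rot: [0.021, 0.707, -0.021, 0.707]
ft_force: [-0.0, 0.5, -0.2]
grip_width: 0.0603
```

Run:
```python
from h import *
todo((.441,-.402,.253),-.06)
im=bot.camera("side");crop(im,150,150,160,140,5,"pics/s4.png")
```

```text
turn [-3.1412e+00 -3.0000e-04 -6.0000e-04] shift after turn [ 0.0014  0.0009 -0.0004] shift before [ 0.0014 -0.0009  0.0004]
turn [ 0.0004 -0.0004  0.0002] shift after turn [ 0.0014 -0.0009  0.0004] shift before [ 0.0014 -0.0009  0.0004]
turn [-3.1412e+00 -3.0000e-04 -6.0000e-04] shift after turn [ 0.0014  0.0009 -0.0004] shift before [ 0.0014 -0.0009  0.0004]
at 6.55 [ 0.4406 -0.401   0.2544] z heading -0.0596 q1,q6 [-0.73831125  0.89208843] w 0.06030090334618902 F [-0.03  0.48 -0.17]
```

View pics/s4.png

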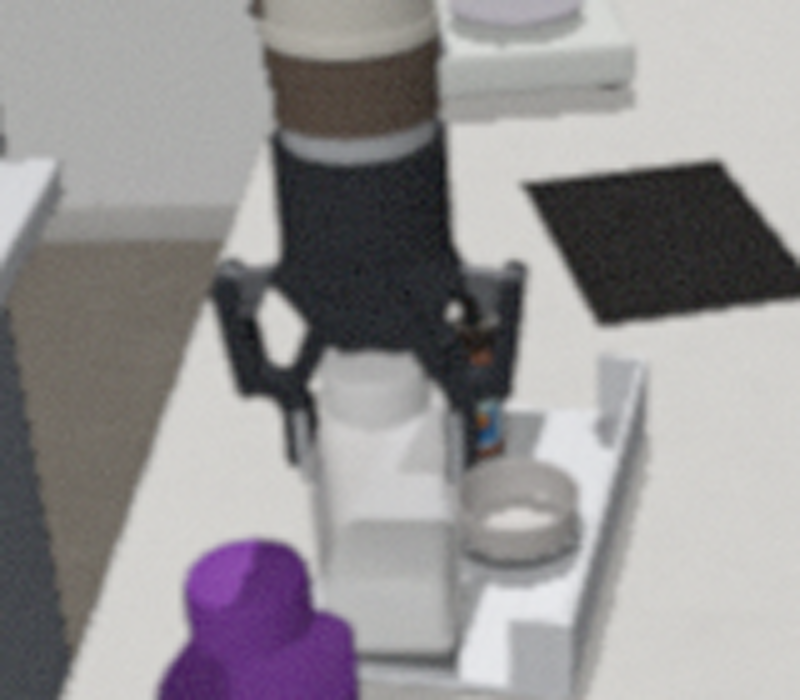

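Emit:
arm_command(moves=[-0.01,0,0,0,0,0,1,-0.015,0,0,0,0,0,1,-0.02,0,0,0,0,0,1,-0.02,0,0,0,0,0,1,-0.02,0,0,0,0,0,1,-0.015,0,0,0,0,0,1,0,0,0,0,0,0,1,0,0,0,0,0,0,1])

```text
clock: 7.27
eef_pos: [0.4394, -0.3999, 0.3594]
tool_rot: [0.023, 0.709, -0.019, 0.705]
ft_force: [0.2, 0.1, -1.4]
grip_width: 0.06
```

Run:
```python
from h import *
todo((.5986,-.045,.36),.24)
im=bot.camera("side");crop(im,150,120,160,140,5,"pics/s5.png")
```

```text
turn [ 2.842  -0.0075  0.0079] shift after turn [-0.0006 -0.3069 -0.239 ] shift before [1.000e-04 3.638e-01 1.377e-01]
turn [-0.2996 -0.0055 -0.0053] shift after turn [-0.0006  0.3069  0.239 ] shift before [1.000e-04 3.638e-01 1.377e-01]
at 7.2667 [ 0.4394 -0.3999  0.3594] z heading -0.0596 q1,q6 [-0.73823016  0.89213777] w 0.060024804016698505 F [ 0.23  0.08 -1.43]
```

View pics/s5.png

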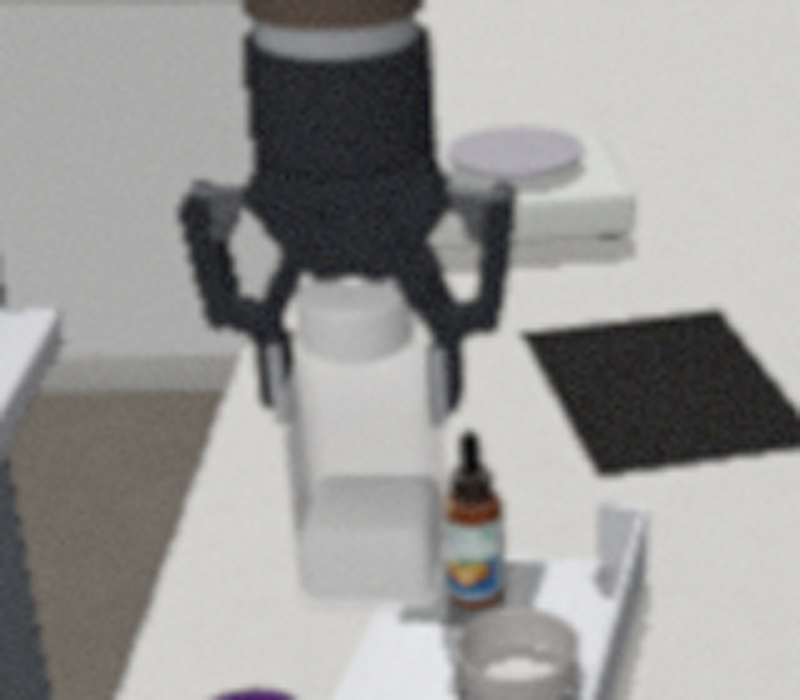

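Emit:
arm_command(moves=[-0.02,0,0,0,-0.003,-0.003,1,-0.02,0,0,0,0,0,1,0,0,0,-0.1,0,0,1,0,0,0,-0.1,0,0,1,0,0,0,-0.1,0,0,1,0,0,0,0,0,0,1,0,0.015,0.012,0,0,0,1,0,0.028,0.022,0,0,0,1,0,0.028,0.022,0,0,0,1,0,0.028,0.022,0,0,0,1,0,0.028,0.022,0,0,0,1,0,0.028,0.022,0,0,0,1,0,0.028,0.022,0,0,0,1,0,0.028,0.022,0,0,0,1,0,0.028,0.022,0,0,0,1,0,0.028,0.022,0,0,0,1,0,0.012,0.009,0,0,0,1,0,0,0,0,0,0,1,0,0,0,0,0,0,1])

```text
clock: 8.9
eef_pos: [0.5887, -0.0622, 0.3751]
tool_rot: [-0.066, 0.717, 0.083, 0.689]
ft_force: [0.2, -1.4, -0.7]
grip_width: 0.06
```

Run:
```python
from h import *
todo((.5986,-.045,.30),.24)
```

```text
turn [ 3.1126 -0.0446  0.0548] shift after turn [ 0.0751 -0.0144 -0.0137] shift before [0.075  0.0127 0.016 ]
turn [-0.0282 -0.0352 -0.0286] shift after turn [0.0751 0.0144 0.0137] shift before [0.075  0.0127 0.016 ]
turn [ 3.1126 -0.0446  0.0548] shift after turn [ 0.0751 -0.0144 -0.0137] shift before [0.075  0.0127 0.016 ]
at 8.9 [ 0.5887 -0.0622  0.3751] z heading 0.2123 q1,q6 [-0.10872274  1.24999159] w 0.06000359289900987 F [ 0.16 -1.42 -0.71]
```

Emit:
arm_command(moves=[0,0.006,0.007,-0.014,-0.018,-0.014,1,0,0.005,0.006,-0.012,-0.014,-0.012,1,0.025,0,0,0,0,0,1,0.025,0,0,0,0,0,1,0.015,0,0,0,0,0,1,0,0,0,0,0,0,1,0,0,0,0,0,0,1])

```text
clock: 9.48
eef_pos: [0.5994, -0.0523, 0.3077]
tool_rot: [-0.082, 0.701, 0.08, 0.704]
ft_force: [-0.0, -0.2, -0.8]
grip_width: 0.0603
```

Run:
```python
from h import *
todo((.5986,-.045,.2524),.24)
```

```text
turn [ 3.1307  0.0063 -0.0068] shift after turn [ 0.0553 -0.0073 -0.0009] shift before [0.0553 0.0075 0.0006]
turn [-0.0109  0.0044  0.004 ] shift after turn [0.0553 0.0073 0.0009] shift before [0.0553 0.0075 0.0006]
turn [ 3.1307  0.0063 -0.0068] shift after turn [ 0.0553 -0.0073 -0.0009] shift before [0.0553 0.0075 0.0006]
at 9.4833 [ 0.5994 -0.0523  0.3077] z heading 0.2291 q1,q6 [-0.08652813  1.25514007] w 0.060281798829771575 F [-0.04 -0.25 -0.8 ]
```

Emit:
arm_command(moves=[0.015,0.005,0,-0.008,0.003,0.003,1,0.015,0,0,0,0,0,1,0.012,0,0,0,0,0,1,0.005,0,0,0,0,0,1,0,0,0,0,0,0,1,0,0,0,0,0,0,1])

```text
clock: 9.98
eef_pos: [0.6009, -0.0507, 0.267]
tool_rot: [-0.083, 0.697, 0.08, 0.707]
ft_force: [-0.0, 0.9, -1.3]
grip_width: 0.06
```

Run:
```python
from h import *
todo((.5986,-.045,.2514),.24)
```

```text
turn [ 3.1329  0.01   -0.0214] shift after turn [ 0.0156 -0.0061  0.0009] shift before [ 0.0155  0.0062 -0.0011]
turn [-0.0086  0.0137  0.0064] shift after turn [ 0.0156  0.0061 -0.0009] shift before [ 0.0155  0.0062 -0.0011]
turn [ 3.1329  0.01   -0.0214] shift after turn [ 0.0156 -0.0061  0.0009] shift before [ 0.0155  0.0062 -0.0011]
at 9.9833 [ 0.6009 -0.0507  0.267 ] z heading 0.2315 q1,q6 [-0.08384118  1.25552772] w 0.06003370379187683 F [-0.03  0.88 -1.33]
```

Emit:
arm_command(moves=[0.006,0,0,0,0.012,0.006,1,0.005,0,0,0,0.005,0.002,1,0.003,0,0,0,0,0,1,0.002,0,0,0,0,0,1,0.001,0,0,0,0,0,1])

```text
clock: 10.4
eef_pos: [0.6027, -0.0514, 0.2529]
tool_rot: [-0.081, 0.702, 0.081, 0.703]
ft_force: [-0.1, -0.3, -1.7]
grip_width: 0.06
```

Run:
```python
from h import *
todo((.5986,-.045,.2514),.24)
im=bot.camera("side");crop(im,200,100,160,140,5,"pics/s6.png")
```

```text
turn [ 3.132e+00  1.000e-04 -3.500e-03] shift after turn [ 0.0015 -0.0072  0.0025] shift before [ 0.0014  0.0072 -0.0026]
turn [-0.0095  0.0022  0.0001] shift after turn [ 0.0015  0.0072 -0.0025] shift before [ 0.0014  0.0072 -0.0026]
turn [ 3.132e+00  1.000e-04 -3.500e-03] shift after turn [ 0.0015 -0.0072  0.0025] shift before [ 0.0014  0.0072 -0.0026]
at 10.4 [ 0.6027 -0.0514  0.2529] z heading 0.2305 q1,q6 [-0.08525382  1.25508764] w 0.06003114991371688 F [-0.12 -0.27 -1.66]
```

View pics/s6.png

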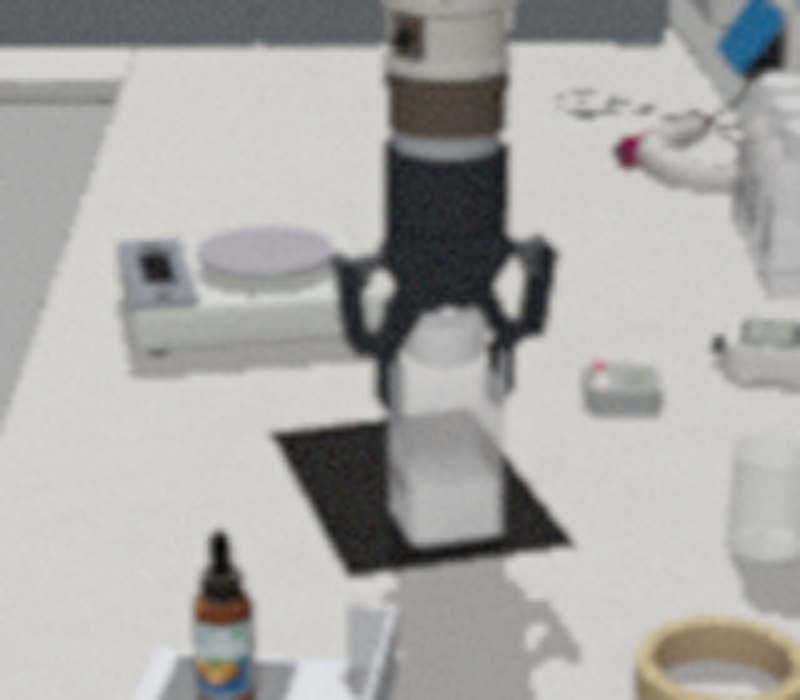

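Side view: the bottle is over the mat at crop (445,500), nearly touching down.

Emit:
arm_command(moves=[0.002,0,0,0,0,0,1,0.001,0,0,0,0,0,1,0.001,0,0,0,0,0,1,0,0,0,0,0,0,1])

```text
clock: 10.78
eef_pos: [0.6026, -0.0514, 0.2518]
tool_rot: [-0.082, 0.701, 0.081, 0.704]
ft_force: [-0.1, 0.2, -0.8]
grip_width: 0.0603
```

Emit:
arm_command(moves=[0.002,0,0,0,0,0,1,0.001,0,0,0,0,0,1])

```text
clock: 10.95
eef_pos: [0.6027, -0.0514, 0.2515]
tool_rot: [-0.082, 0.7, 0.081, 0.704]
ft_force: [-3.0, 0.8, 5.5]
grip_width: 0.0603
```

Contact (5.5 N). Open.

Emit:
arm_command(moves=[0,0,0,0,0,0,-1,0,0,0,0,0,0,-1,0,0,0,0,0,0,-1,0,0,0,0,0,0,-1,0,0,0,0,0,0,-1,0,0,0,0,0,0,-1])

```text
clock: 11.45
eef_pos: [0.6034, -0.0514, 0.2513]
tool_rot: [-0.082, 0.7, 0.081, 0.705]
ft_force: [0.7, 0.3, -0.0]
grip_width: 0.0853
```

Run:
```python
from h import *
todo((.469,-.2525,.40),-.16)
im=bot.camera("side");crop(im,200,100,160,140,5,"pics/s7.png")
```

```text
turn [0.3908 0.0083 0.0014] shift after turn [-0.1487 -0.2199 -0.1006] shift before [-0.1496 -0.1655 -0.1756]
turn [-2.7508e+00 -2.0000e-03  1.1600e-02] shift after turn [-0.1487  0.2199  0.1006] shift before [-0.1496 -0.1655 -0.1756]
at 11.45 [ 0.6034 -0.0514  0.2513] z heading 0.2308 q1,q6 [-0.08487676  1.25511628] w 0.0853330401280543 F [ 0.66  0.31 -0.02]
```

View pics/s7.png

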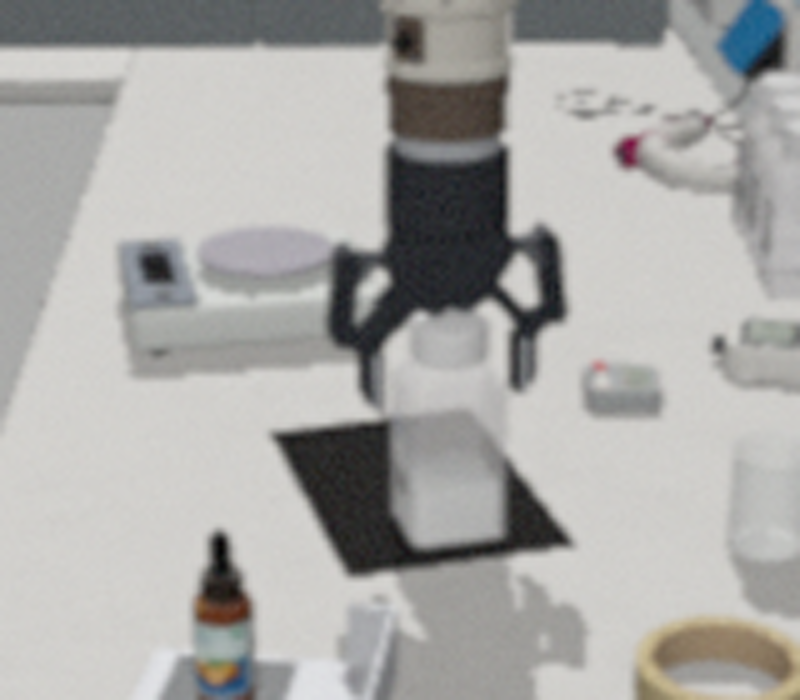

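Emit:
arm_command(moves=[-0.01,0,0,0,0.003,0,-1,-0.02,0,0,0,0,0,-1,-0.035,0,0,0,0,0,-1,-0.04,0,0,0,0,0,-1,-0.03,0,0,0,0,0,-1,0,0,0,0.1,0,0,-1,0,0,0,0.1,0,0,-1,0,0,0,0.1,0,0,-1,0,0,0,0.09,0,0,-1,0,-0.015,-0.007,0,0,0,-1,0,-0.033,-0.015,0,0,0,-1,0,-0.033,-0.015,0,0,0,-1,0,-0.033,-0.015,0,0,0,-1,0,-0.033,-0.015,0,0,0,-1,0,-0.033,-0.015,0,0,0,-1,0,-0.015,-0.007,0,0,0,-1,0,0,0,0,0,0,-1,0,0,0,0,0,0,-1])

```text
clock: 13.0
eef_pos: [0.4765, -0.2326, 0.3897]
tool_rot: [0.061, 0.703, -0.062, 0.706]
ft_force: [-0.0, -0.2, 0.4]
grip_width: 0.0855
```

Run:
```python
from h import *
todo((.469,-.2525,.33),-.16)
o=bot.get_obs();im=bot.camera("wrist");cv2.imwrite("pics/w8.png",im[:,:,::-1])
import pickle;pickle.dump(o,open("o8.pkl","wb"))
print(proj("wrist",(.469,-.2525,.108),o),proj("wrist",(.469,-.2525,.006),o))
```

```text
turn [ 3.1271e+00  1.4000e-03 -6.6000e-03] shift after turn [0.0597 0.0208 0.0042] shift before [ 0.0597 -0.0208 -0.0042]
turn [-0.0144  0.0042  0.0009] shift after turn [ 0.0597 -0.0208 -0.0042] shift before [ 0.0597 -0.0208 -0.0042]
turn [ 3.1271e+00  1.4000e-03 -6.6000e-03] shift after turn [0.0597 0.0208 0.0042] shift before [ 0.0597 -0.0208 -0.0042]
at 13.0 [ 0.4765 -0.2326  0.3897] z heading -0.1744 q1,q6 [-0.45426246  1.29097159] w 0.08550896999223731 F [-0.05 -0.15  0.38]
[273.28600551 234.15914704] [274.58018592 203.83682996]
```

View pics/w8.png

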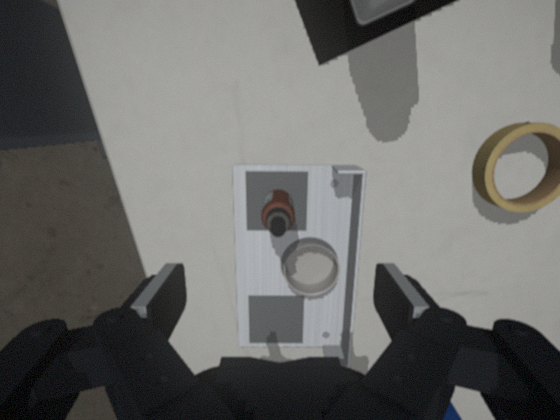

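Run:
```python
from h import *
import pickle
o=pickle.load(open("o8.pkl","rb"))
print(plane("wrist",(279,226),.105,o),plane("wrist",(276.5,201),.04,o))
im=cv2.imread("pics/w8.png")[:,:,::-1];crop(im,225,155,130,120,5,"pics/w8c.png")
```

```text
[ 0.47483691 -0.24719565  0.105     ] [ 0.47342631 -0.24125596  0.04      ]
```

View pics/w8c.png

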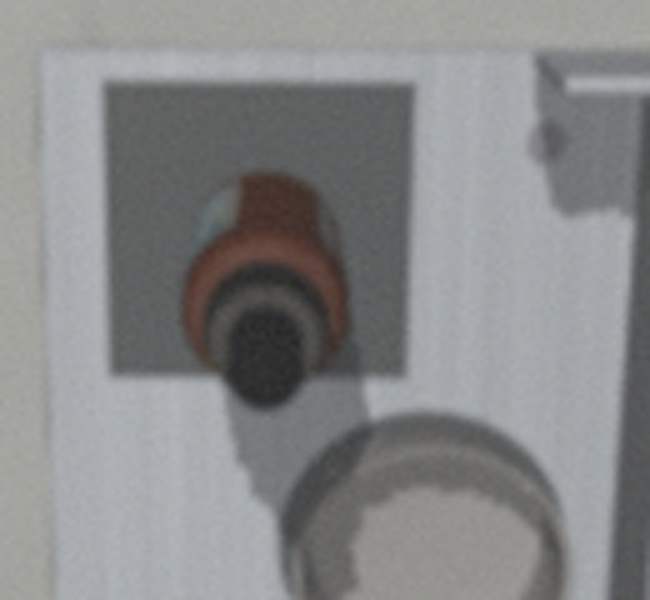

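Run:
```python
from h import *
import pickle
o=pickle.load(open("o8.pkl","rb"))
print(plane("wrist",(278,226),.108,o),plane("wrist",(278,216),.061,o),plane("wrist",(262,216),.061,o),plane("wrist",(294.6,216),.061,o))
c=[plane("wrist",(225+x/5,155+y/5),.006,o) for x,y in [(104,82),(415,86),(407,377),(112,377)]];print(c,np.mean(c,0))
```

```text
[ 0.47417957 -0.2460585   0.108     ] [ 0.47322604 -0.25134529  0.061     ] [ 0.45772541 -0.24859545  0.061     ] [ 0.48931516 -0.25419953  0.061     ]
[array([ 0.4439367 , -0.20997536,  0.006     ]), array([ 0.5124013 , -0.22299173,  0.006     ]), array([ 0.50025232, -0.29094404,  0.006     ]), array([ 0.43166344, -0.27876145,  0.006     ])] [ 0.47206344 -0.25066814  0.006     ]
```

Emit:
arm_command(moves=[0.02,-0.008,0,0,0,0,-1,0.035,-0.008,0,0,0,0,-1,0.035,0,0,0,0,0,-1,0.02,0,0,0,0,0,-1,0,0,0,0,0,0,-1,0,0,0,0,0,0,-1])

```text
clock: 13.55
eef_pos: [0.4807, -0.2439, 0.2788]
tool_rot: [0.057, 0.7, -0.059, 0.71]
ft_force: [-0.2, 0.1, -0.1]
grip_width: 0.0854
```

Run:
```python
from h import *
todo((.473,-.250,.215),-.17)
o=bot.get_obs();im=bot.camera("wrist");cv2.imwrite("pics/w9.png",im[:,:,::-1])
import pickle;pickle.dump(o,open("o9.pkl","wb"))
print(proj("wrist",(.473,-.250,.108),o),proj("wrist",(.473,-.250,.006),o))
```

```text
turn [-3.1348e+00 -2.4000e-03  2.1500e-02] shift after turn [0.0638 0.0074 0.0066] shift before [ 0.0637 -0.0072 -0.0075]
turn [0.0068 0.0137 0.0016] shift after turn [ 0.0638 -0.0074 -0.0066] shift before [ 0.0637 -0.0072 -0.0075]
turn [-3.1348e+00 -2.4000e-03  2.1500e-02] shift after turn [0.0638 0.0074 0.0066] shift before [ 0.0637 -0.0072 -0.0075]
at 13.55 [ 0.4807 -0.2439  0.2788] z heading -0.1632 q1,q6 [-0.47009515  1.26395939] w 0.08542583063485869 F [-0.21  0.08 -0.12]
[261.0237582  285.02994272] [266.39267892 221.88451146]
```

View pics/w9.png

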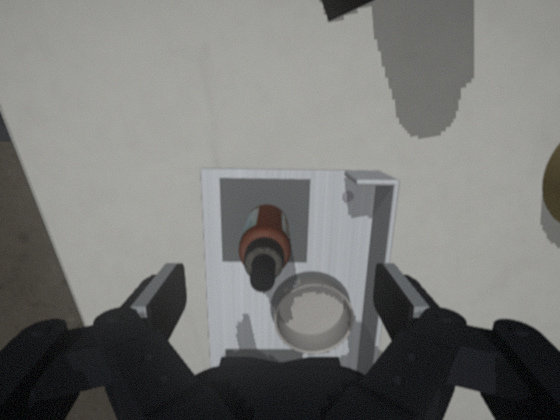

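Emit:
arm_command(moves=[0.01,-0.004,-0.005,0,0.012,0.001,-1,0.02,-0.001,-0.002,0,0.004,0,-1,0.02,0,0,0,0,0,-1,0.01,0,0,0,0,0,-1,0,0,0,0,0,0,-1,0,0,0,0,0,0,-1])

```text
clock: 14.1
eef_pos: [0.4774, -0.2483, 0.2243]
tool_rot: [0.054, 0.701, -0.058, 0.708]
ft_force: [0.1, 0.3, 0.2]
grip_width: 0.0851
```

Run:
```python
from h import *
todo((.473,-.248,.215),-.17)
im=bot.camera("side");crop(im,150,130,160,140,5,"pics/s10.png")
im=bot.camera("wrist");cv2.imwrite("pics/w10.png",im[:,:,::-1])
```

```text
turn [-3.13   -0.0086  0.0161] shift after turn [0.0093 0.0004 0.0043] shift before [ 0.0092 -0.0003 -0.0044]
turn [0.0115 0.0103 0.0055] shift after turn [ 0.0093 -0.0004 -0.0043] shift before [ 0.0092 -0.0003 -0.0044]
turn [-3.13   -0.0086  0.0161] shift after turn [0.0093 0.0004 0.0043] shift before [ 0.0092 -0.0003 -0.0044]
at 14.1 [ 0.4774 -0.2483  0.2243] z heading -0.1584 q1,q6 [-0.47914287  1.25009521] w 0.08508014157359195 F [0.09 0.33 0.2 ]
```

View pics/s10.png

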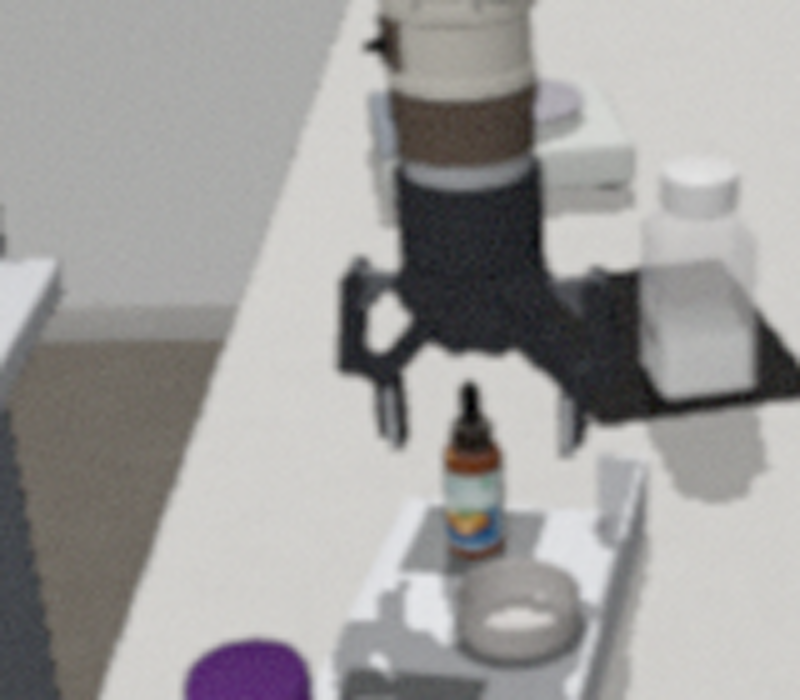

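View pics/w10.png

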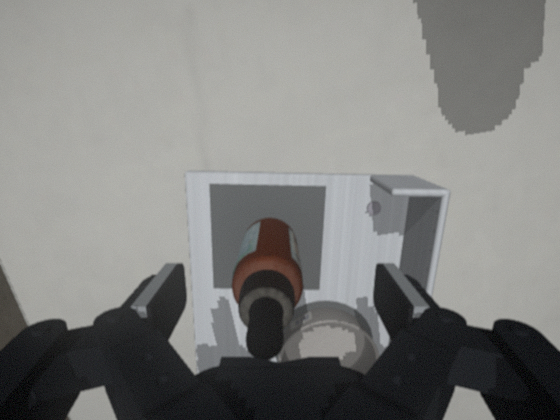

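Emit:
arm_command(moves=[0.003,0,-0.004,0.01,0.01,0.006,-1,0.005,0,-0.002,0,0.004,0.002,-1,0.004,0,0,0,0,0,-1,0.002,0,0,0,0,0,-1,0,0,0,0,0,0,-1])

```text
clock: 14.62
eef_pos: [0.4722, -0.2482, 0.2129]
tool_rot: [0.06, 0.704, -0.06, 0.705]
ft_force: [-1.6, 0.2, 0.8]
grip_width: 0.0854
```

Run:
```python
from h import *
todo((.473,-.248,.211),-.17)
im=bot.camera("wrist");cv2.imwrite("pics/w11.png",im[:,:,::-1])
```

```text
turn [-3.1415e+00  1.5000e-03  3.0000e-03] shift after turn [ 0.0019 -0.0003 -0.0007] shift before [0.0019 0.0003 0.0007]
turn [ 0.0001  0.0019 -0.001 ] shift after turn [0.0019 0.0003 0.0007] shift before [0.0019 0.0003 0.0007]
turn [-3.1415e+00  1.5000e-03  3.0000e-03] shift after turn [ 0.0019 -0.0003 -0.0007] shift before [0.0019 0.0003 0.0007]
at 14.6167 [ 0.4722 -0.2482  0.2129] z heading -0.1699 q1,q6 [-0.48420659  1.25648029] w 0.0853608104396495 F [-1.58  0.22  0.77]
```

View pics/w11.png

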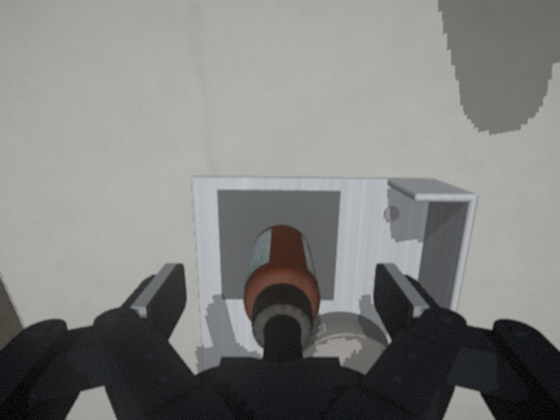

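Run:
```python
from h import *
o=bot.get_obs()
print(proj("wrist",(.4722,-.2482,.061),o),plane("wrist",(283,281),.061,o))
```

```text
[278.28424132 292.23155753] [ 0.47509972 -0.24324229  0.061     ]
```

Emit:
arm_command(moves=[0.001,0,0,0,0,0,1,0,0,0,0,0,0,1,0,0,0,0,0,0,1,0,0,0,0,0,0,1,0,0,0,0,0,0,1,0,0,0,0,0,0,1,0,0,0,0,0,0,1,0,0,0,0,0,0,1,0,0,0,0,0,0,1,0,0,0,0,0,0,1])

```text
clock: 15.5
eef_pos: [0.4728, -0.2483, 0.2125]
tool_rot: [0.06, 0.703, -0.06, 0.706]
ft_force: [0.8, 0.2, 0.6]
grip_width: 0.0302
```

Run:
```python
from h import *
todo((.473,-.248,.211),-.17)
im=bot.camera("side");crop(im,150,130,160,140,5,"pics/s12.png")
im=bot.camera("wrist");cv2.imwrite("pics/w12.png",im[:,:,::-1])
```

```text
turn [-3.1412e+00  1.0000e-03  5.1000e-03] shift after turn [ 0.0015 -0.0003 -0.0002] shift before [0.0015 0.0003 0.0002]
turn [ 0.0004  0.0032 -0.0006] shift after turn [0.0015 0.0003 0.0002] shift before [0.0015 0.0003 0.0002]
turn [-3.1412e+00  1.0000e-03  5.1000e-03] shift after turn [ 0.0015 -0.0003 -0.0002] shift before [0.0015 0.0003 0.0002]
at 15.5 [ 0.4728 -0.2483  0.2125] z heading -0.1696 q1,q6 [-0.48391857  1.25644951] w 0.030242424119140576 F [0.75 0.18 0.55]
```

View pics/s12.png

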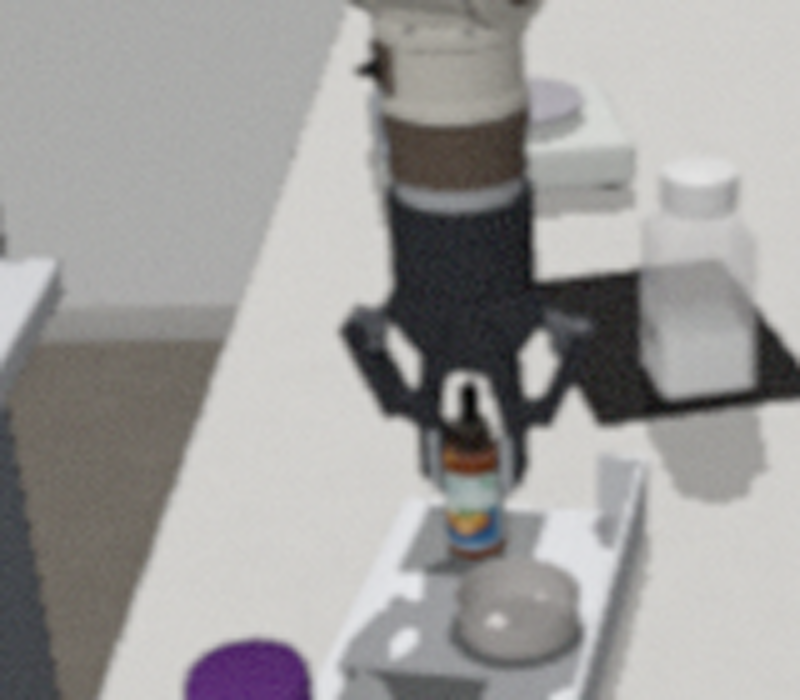

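View pics/w12.png

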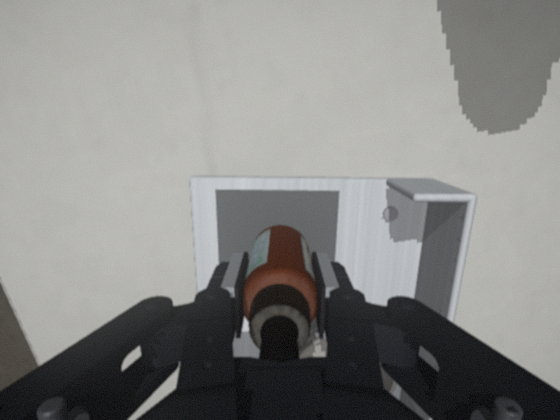

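Emit:
arm_command(moves=[-0.01,0,0,0,0,0,1,-0.015,0,0,0,0,0,1,-0.025,0,0,0,0,0,1,-0.035,0,0,0,0,0,1,-0.035,0,0,0,0,0,1,-0.03,0,0,0,0,0,1,-0.015,0,0,0,0,0,1,0,0,0,-0.1,0,0,1,0,0,0,-0.1,0,0,1,0,0,0,-0.1,0,0,1,0,0,0,-0.1,0,0,1,0,0,0,0,0,0,1,0,0,0,0,0,0,1])

```text
clock: 16.68
eef_pos: [0.4698, -0.2471, 0.3942]
tool_rot: [-0.087, 0.7, 0.086, 0.703]
ft_force: [0.4, -0.2, -0.1]
grip_width: 0.0309
```

Run:
```python
from h import *
todo((.572,.0615,.36),.24)
im=bot.camera("side");crop(im,150,60,160,140,5,"pics/s13.png")
```

```text
turn [-3.1351e+00 -2.9000e-03  7.0000e-03] shift after turn [ 0.0342 -0.2755 -0.1726] shift before [0.0345 0.2744 0.1742]
turn [0.0065 0.0045 0.0019] shift after turn [0.0342 0.2755 0.1726] shift before [0.0345 0.2744 0.1742]
turn [-3.1351e+00 -2.9000e-03  7.0000e-03] shift after turn [ 0.0342 -0.2755 -0.1726] shift before [0.0345 0.2744 0.1742]
at 16.6833 [ 0.4698 -0.2471  0.3942] z heading 0.2465 q1,q6 [-0.48457401  0.83969764] w 0.030922315398541324 F [ 0.38 -0.16 -0.11]
```

View pics/s13.png

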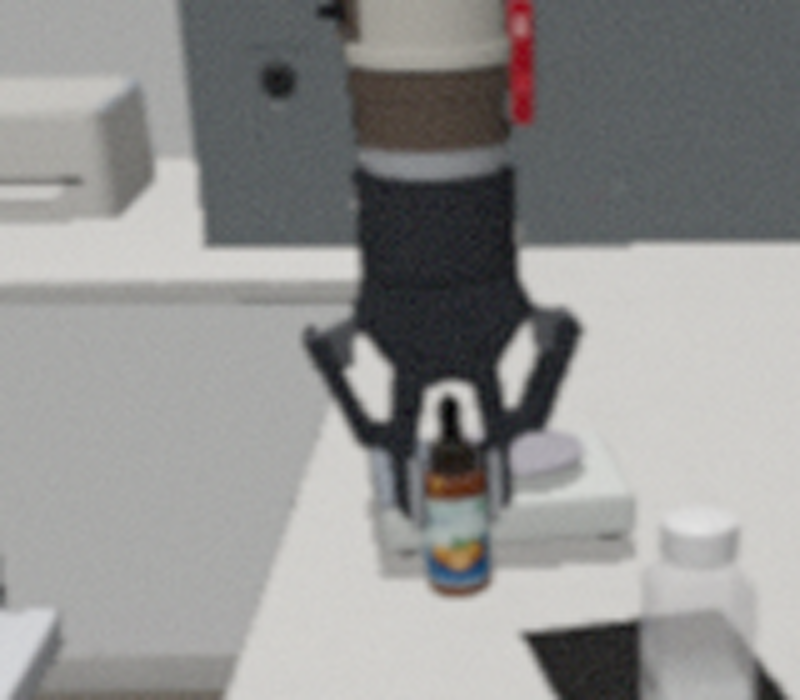

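Held upright. Carry it to the mat.

Emit:
arm_command(moves=[0,0.015,0.009,0,0,0,1,0,0.03,0.019,0,0,0,1,0,0.03,0.019,0,0,0,1,0,0.03,0.019,0,0,0,1,0,0.03,0.019,0,0,0,1,0,0.03,0.019,0,0,0,1,0,0.03,0.019,0,0,0,1,0,0.03,0.019,0,0,0,1,0,0.02,0.013,0,0,0,1,0,0.01,0.006,0,0,0,1,0,0,0,0,0,0,1,0,0,0,0,0,0,1])

```text
clock: 17.73
eef_pos: [0.5703, 0.0492, 0.3926]
tool_rot: [-0.077, 0.703, 0.076, 0.703]
ft_force: [-0.3, 0.3, -0.3]
grip_width: 0.0305
```

Run:
```python
from h import *
todo((.572,.0615,.2095),.24)
```

```text
turn [ 3.1183e+00  4.0000e-03 -1.0000e-04] shift after turn [ 0.1831 -0.0115 -0.0046] shift before [0.1831 0.0121 0.0043]
turn [-0.0233  0.0001  0.0026] shift after turn [0.1831 0.0115 0.0046] shift before [0.1831 0.0121 0.0043]
turn [ 3.1183e+00  4.0000e-03 -1.0000e-04] shift after turn [ 0.1831 -0.0115 -0.0046] shift before [0.1831 0.0121 0.0043]
at 17.7333 [0.5703 0.0492 0.3926] z heading 0.2167 q1,q6 [0.08668637 1.44076105] w 0.03052258737590009 F [-0.3   0.34 -0.29]
```

Emit:
arm_command(moves=[0.015,0.007,0.003,0,0,0,1,0.03,0.004,0.002,0,0,0,1,0.035,0,0,0,0,0,1,0.035,0,0,0,0,0,1,0.02,0,0,0,0,0,1,0.01,0,0,0,0,0,1,0,0,0,0,0,0,1,0,0,0,0,0,0,1])

```text
clock: 18.4
eef_pos: [0.5712, 0.0474, 0.2452]
tool_rot: [-0.071, 0.703, 0.066, 0.705]
ft_force: [1.0, 0.2, 0.1]
grip_width: 0.0305
```

Run:
```python
from h import *
todo((.572,.0615,.2095),.24)
```

```text
turn [ 3.0962e+00  1.2200e-02 -3.0000e-03] shift after turn [ 0.0357 -0.0135 -0.0042] shift before [0.0356 0.0139 0.0035]
turn [-0.0454  0.002   0.0078] shift after turn [0.0357 0.0135 0.0042] shift before [0.0356 0.0139 0.0035]
at 18.4 [0.5712 0.0474 0.2452] z heading 0.1946 q1,q6 [0.08452075 1.46070329] w 0.030452743892695654 F [0.98 0.17 0.06]
```

Emit:
arm_command(moves=[0.006,0.01,0.004,-0.04,0,0.006,1,0.008,0.004,0,0,0,0,1,0.008,0,0,0,0,0,1,0.006,0,0,0,0,0,1,0.003,0,0,0,0,0,1,0,0,0,0,0,0,1])

```text
clock: 18.9
eef_pos: [0.5743, 0.0613, 0.216]
tool_rot: [-0.083, 0.698, 0.082, 0.706]
ft_force: [-0.5, -0.5, -0.6]
grip_width: 0.031
```

Run:
```python
from h import *
todo((.572,.0615,.2095),.24)
im=bot.camera("side");crop(im,180,90,160,140,5,"pics/s14.png")
```

```text
turn [ 3.1367  0.0044 -0.0161] shift after turn [ 0.0065 -0.0008  0.0022] shift before [ 0.0065  0.0008 -0.0023]
turn [-0.0049  0.0103  0.0028] shift after turn [ 0.0065  0.0008 -0.0022] shift before [ 0.0065  0.0008 -0.0023]
turn [ 3.1367  0.0044 -0.0161] shift after turn [ 0.0065 -0.0008  0.0022] shift before [ 0.0065  0.0008 -0.0023]
at 18.9 [0.5743 0.0613 0.216 ] z heading 0.2351 q1,q6 [0.10658539 1.44224893] w 0.030957449703853775 F [-0.52 -0.52 -0.62]
```

View pics/s14.png

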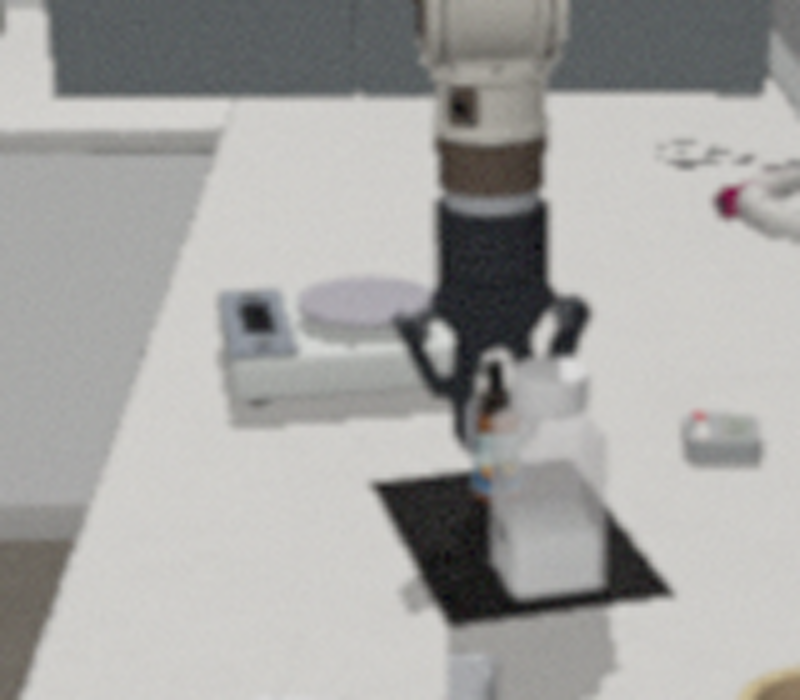

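Emit:
arm_command(moves=[0.003,0,-0.002,-0.004,0.01,0.002,1,0.002,0,0,0,0.003,0,1,0.002,0,0,0,0,0,1,0.001,0,0,0,0,0,1,0,0,0,0,0,0,1])

```text
clock: 19.37
eef_pos: [0.5729, 0.0609, 0.2096]
tool_rot: [-0.085, 0.702, 0.084, 0.702]
ft_force: [0.6, -0.5, -0.3]
grip_width: 0.0304
```

Emit:
arm_command(moves=[0.001,0,0,0,0,0,1,0.001,0,0,0,0,0,1])

```text
clock: 19.53
eef_pos: [0.573, 0.0608, 0.2093]
tool_rot: [-0.085, 0.702, 0.084, 0.702]
ft_force: [-3.8, -0.2, 8.8]
grip_width: 0.0306
```

Contact. Release.

Emit:
arm_command(moves=[0,0,0,0,0,0,-1,0,0,0,0,0,0,-1,0,0,0,0,0,0,-1,0,0,0,0,0,0,-1,0,0,0,0,0,0,-1,0,0,0,0,0,0,-1,0,0,0,0,0,0,-1,0,0,0,0,0,0,-1,-0.01,0,0,0,0,0,-1,-0.02,0,0,0,0,0,-1,-0.03,0,0,0,0,0,-1,-0.04,0,0,0,0,0,-1,-0.04,0,0,0,0,0,-1,-0.03,0,0,0,0,0,-1,0,0,0,0,0,0,-1,0,0,0,0,0,0,-1])

```text
clock: 20.87
eef_pos: [0.5716, 0.0608, 0.3892]
tool_rot: [-0.085, 0.703, 0.084, 0.701]
ft_force: [0.2, 0.2, -0.8]
grip_width: 0.0851
```

Run:
```python
from h import *
todo((.496,-.334,.37),-1.73)
im=bot.camera("side");crop(im,180,120,160,140,5,"pics/s15.png")
im=bot.camera("top");crop(im,200,170,210,120,3.5,"pics/t15.png")
```

```text
turn [ 1.9694e+00 -1.2000e-03  4.1000e-03] shift after turn [ 0.0192 -0.0121  0.4018] shift before [ 0.0202 -0.3656 -0.167 ]
turn [-1.1722e+00 -3.7000e-03 -1.1000e-03] shift after turn [ 0.0192  0.0121 -0.4018] shift before [ 0.0202 -0.3656 -0.167 ]
at 20.8667 [0.5716 0.0608 0.3892] z heading 0.2394 q1,q6 [0.10633959 1.4377364 ] w 0.08512276539739395 F [ 0.23  0.2  -0.82]
```

View pics/s15.png

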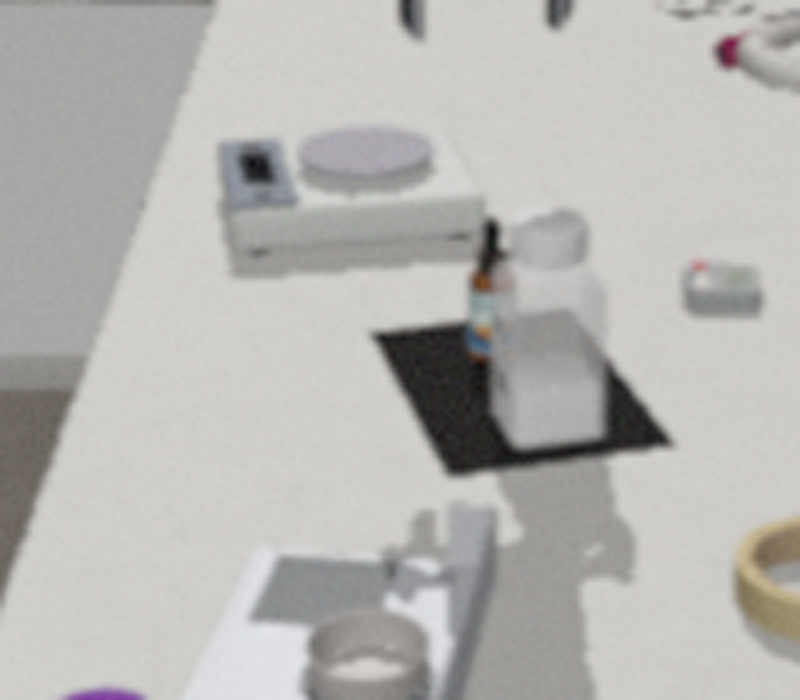

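View pics/t15.png

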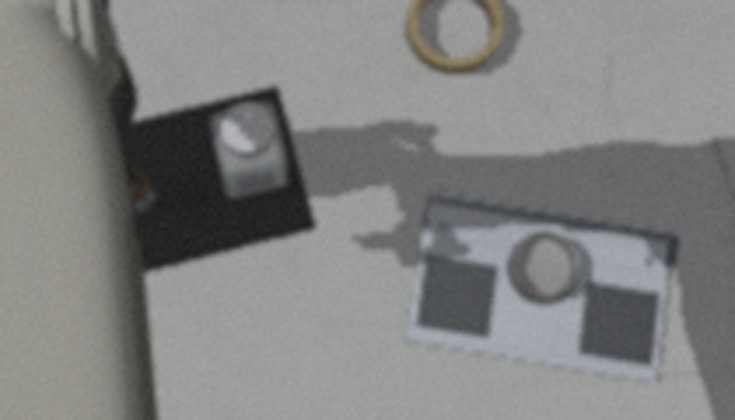

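Both bottles stand upright on the mat, with the square one at crop (550,390) and the dropper behind it at (483,310). Now the dish.

Emit:
arm_command(moves=[0,0,0,-0.117,0,0,-1,0,0,0,-0.117,0,0,-1,0,0,0,-0.117,0,0,-1,0,0,0,-0.117,0,0,-1,0,0,0,-0.117,0,0,-1,0,0,0,-0.117,0,0,-1,0,0,0,-0.117,0,0,-1,0,0,0,-0.117,0,0,-1,0,0,0,-0.117,0,0,-1,0,0,0,-0.117,0,0,-1,0,0,0,0,0,0,-1])

```text
clock: 21.88
eef_pos: [0.5658, 0.0602, 0.3661]
tool_rot: [-0.464, 0.539, 0.483, 0.511]
ft_force: [0.5, -0.1, -0.2]
grip_width: 0.0857
```

Emit:
arm_command(moves=[0,0.001,-0.02,0,0,0,-1,0,0.001,-0.035,0,0,0,-1,0,0.001,-0.035,0,0,0,-1,0,0.001,-0.035,0,0,0,-1,0,0.001,-0.035,0,0,0,-1,0,0.001,-0.035,0,0,0,-1,0,0.001,-0.035,0,0,0,-1,0,0.001,-0.035,0,0,0,-1,0,0.001,-0.035,0,0,0,-1,0,0.001,-0.035,0,0,0,-1,0,0.001,-0.02,0,0,0,-1,0,0,-0.01,0,0,0,-1,0,0,0,0,0,0,-1,0,0,0,0,0,0,-1])

```text
clock: 23.05
eef_pos: [0.5056, -0.314, 0.3484]
tool_rot: [-0.443, 0.554, 0.484, 0.513]
ft_force: [0.2, 0.2, -0.2]
grip_width: 0.0855
```

Run:
```python
from h import *
todo((.496,-.334,.30),1.41)
o=bot.get_obs();im=bot.camera("wrist");cv2.imwrite("pics/w16.png",im[:,:,::-1])
import pickle;pickle.dump(o,open("o16.pkl","wb"))
print(proj("wrist",(.496,-.334,.027),o))
```

```text
turn [-3.1182  0.1285 -0.0107] shift after turn [ 0.0484 -0.0063  0.0213] shift before [ 0.0489  0.0027 -0.0208]
turn [ 0.0207 -0.0069 -0.0824] shift after turn [ 0.0484  0.0063 -0.0213] shift before [ 0.0489  0.0027 -0.0208]
turn [-3.1182  0.1285 -0.0107] shift after turn [ 0.0484 -0.0063  0.0213] shift before [ 0.0489  0.0027 -0.0208]
at 23.05 [ 0.5056 -0.314   0.3484] z heading 1.431 q1,q6 [-0.5474663 -0.4060217] w 0.08545015377805451 F [ 0.17  0.21 -0.2 ]
[258.41731731 218.27698578]
```

View pics/w16.png

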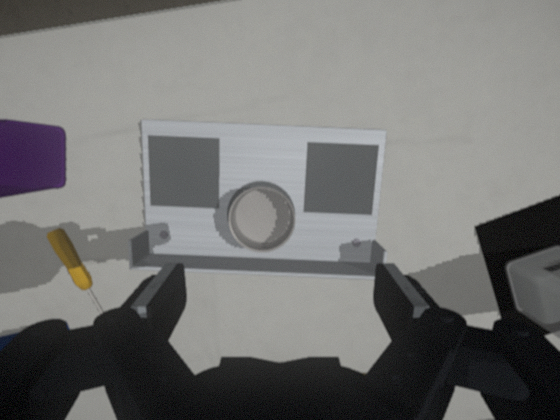

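Wrist view: the dish rim is at (261,216), both front places are empty (grey marks at (184,172) and (341,178)), and the fence is at the bottom. I correct the tilt, then centre.

Emit:
arm_command(moves=[0,0,0,0.01,-0.003,-0.041,-1,0,0,0,0.01,-0.003,-0.041,-1,0,0,0,0,0,0,-1,0.01,0.002,-0.009,0,0,0,-1,0.02,0.002,-0.009,0,0,0,-1,0.02,0,0,0,0,0,-1,0,0,0,0,0,0,-1,0,0,0,0,0,0,-1])

```text
clock: 23.77
eef_pos: [0.5017, -0.3218, 0.2953]
tool_rot: [-0.461, 0.536, 0.463, 0.535]
ft_force: [0.2, -1.0, 0.3]
grip_width: 0.0853
```

Run:
```python
from h import *
todo((.496,-.334,.25),1.41)
o=bot.get_obs();im=bot.camera("wrist");cv2.imwrite("pics/w17.png",im[:,:,::-1])
import pickle;pickle.dump(o,open("o17.pkl","wb"))
print(proj("wrist",(.496,-.334,.027),o))
```

```text
turn [-3.1272e+00  5.0000e-03  2.4000e-03] shift after turn [ 0.0453 -0.0037  0.013 ] shift before [ 0.0453  0.0037 -0.013 ]
turn [ 0.0144  0.0015 -0.0032] shift after turn [ 0.0453  0.0037 -0.013 ] shift before [ 0.0453  0.0037 -0.013 ]
turn [-3.1272e+00  5.0000e-03  2.4000e-03] shift after turn [ 0.0453 -0.0037  0.013 ] shift before [ 0.0453  0.0037 -0.013 ]
at 23.7667 [ 0.5017 -0.3218  0.2953] z heading 1.4244 q1,q6 [-0.57026597 -0.42388758] w 0.08525541845248559 F [ 0.17 -1.04  0.32]
[261.00190221 210.0423837 ]
```

View pics/w17.png

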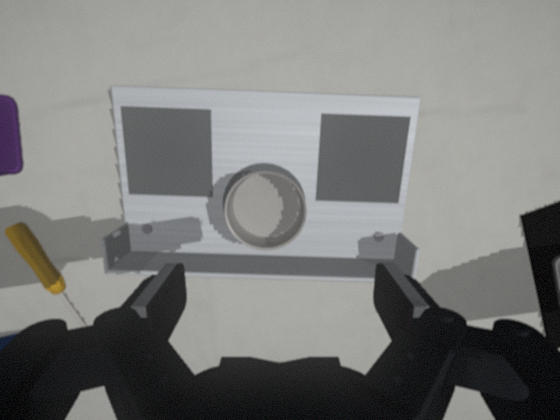

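Run:
```python
from h import *
import pickle
o=pickle.load(open("o17.pkl","rb"))
for p in [(265,207),(224,207),(306,207)]: print(plane("wrist",p,.027,o))
todo((.4978,-.332,.25),1.41)
```

```text
[ 0.49402929 -0.33052315  0.027     ]
[ 0.4893668  -0.36210671  0.027     ]
[ 0.49869315 -0.29893024  0.027     ]
turn [-3.1271  0.0065  0.0033] shift after turn [ 0.045  -0.0021  0.0109] shift before [ 0.045  0.002 -0.011]
turn [ 0.0144  0.0021 -0.0042] shift after turn [ 0.045   0.0021 -0.0109] shift before [ 0.045  0.002 -0.011]
turn [-3.1271  0.0065  0.0033] shift after turn [ 0.045  -0.0021  0.0109] shift before [ 0.045  0.002 -0.011]
at 23.8167 [ 0.5016 -0.3216  0.295 ] z heading 1.4244 q1,q6 [-0.57014814 -0.42380131] w 0.08541147022744706 F [-0.26  0.09 -0.54]
```

Emit:
arm_command(moves=[0.01,0.002,-0.006,0.013,0.002,-0.004,-1,0.02,0.001,-0.004,0,0,0,-1,0.025,0,0,0,0,0,-1,0.015,0,0,0,0,0,-1,0,0,0,0,0,0,-1,0,0,0,0,0,0,-1])

```text
clock: 24.32
eef_pos: [0.5006, -0.3317, 0.23]
tool_rot: [-0.463, 0.537, 0.456, 0.538]
ft_force: [0.6, 0.2, -0.1]
grip_width: 0.0854
```

Run:
```python
from h import *
todo((.4965,-.334,.179),1.41)
o=bot.get_obs();im=bot.camera("wrist");cv2.imwrite("pics/w18.png",im[:,:,::-1])
import pickle;pickle.dump(o,open("o18.pkl","wb"))
print(proj("wrist",(.4965,-.334,.027),o))
```

```text
turn [-3.1371 -0.0137 -0.0077] shift after turn [ 0.051  -0.0037  0.003 ] shift before [ 0.051   0.0042 -0.0027]
turn [ 0.0044 -0.0049  0.0087] shift after turn [ 0.051   0.0037 -0.003 ] shift before [ 0.051   0.0042 -0.0027]
turn [-3.1371 -0.0137 -0.0077] shift after turn [ 0.051  -0.0037  0.003 ] shift before [ 0.051   0.0042 -0.0027]
at 24.3167 [ 0.5006 -0.3317  0.23  ] z heading 1.4144 q1,q6 [-0.58491286 -0.42853561] w 0.08540070256949821 F [ 0.55  0.2  -0.14]
[274.23733737 236.08902246]
```

View pics/w18.png

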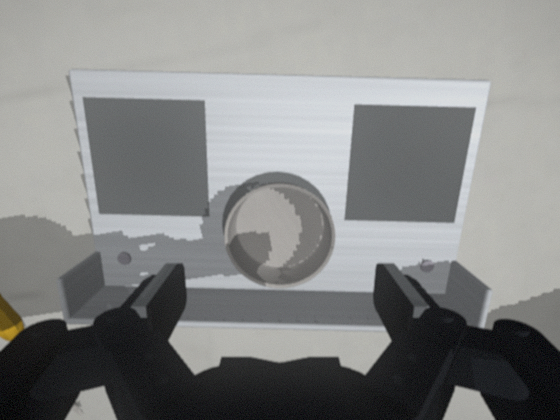

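Emit:
arm_command(moves=[0.008,0.004,0,0.004,-0.005,0.008,-1,0.015,0.001,0,0,0,0,-1,0.015,0,0,0,0,0,-1,0.008,0,0,0,0,0,-1,0,0,0,0,0,0,-1,0,0,0,0,0,0,-1])

```text
clock: 24.87
eef_pos: [0.4983, -0.3323, 0.1898]
tool_rot: [-0.462, 0.537, 0.454, 0.54]
ft_force: [-0.4, -0.2, -0.3]
grip_width: 0.0856
```

Run:
```python
from h import *
todo((.4965,-.332,.179),1.41)
o=bot.get_obs();im=bot.camera("wrist");cv2.imwrite("pics/w19.png",im[:,:,::-1])
print(proj("wrist",(.4965,-.332,.027),o))
im=bot.camera("side");crop(im,180,150,160,140,5,"pics/s19.png")
```

```text
turn [-3.141  -0.0173 -0.0072] shift after turn [ 0.0108 -0.0018 -0.0001] shift before [0.0108 0.0019 0.0001]
turn [ 0.0006 -0.0046  0.011 ] shift after turn [0.0108 0.0018 0.0001] shift before [0.0108 0.0019 0.0001]
turn [-3.141  -0.0173 -0.0072] shift after turn [ 0.0108 -0.0018 -0.0001] shift before [0.0108 0.0019 0.0001]
at 24.8667 [ 0.4983 -0.3323  0.1898] z heading 1.4105 q1,q6 [-0.58831741 -0.4280798 ] w 0.08562273815017457 F [-0.39 -0.17 -0.26]
[278.81862328 270.36082789]
```

View pics/w19.png

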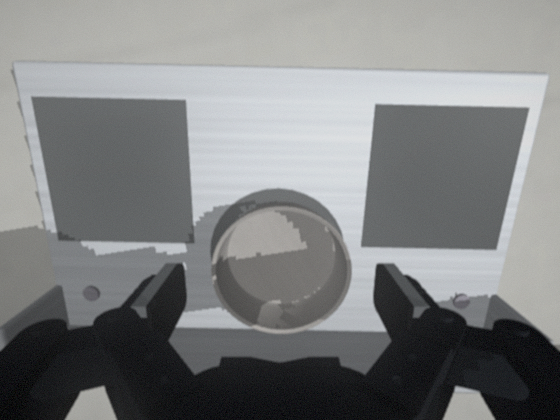

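View pics/s19.png

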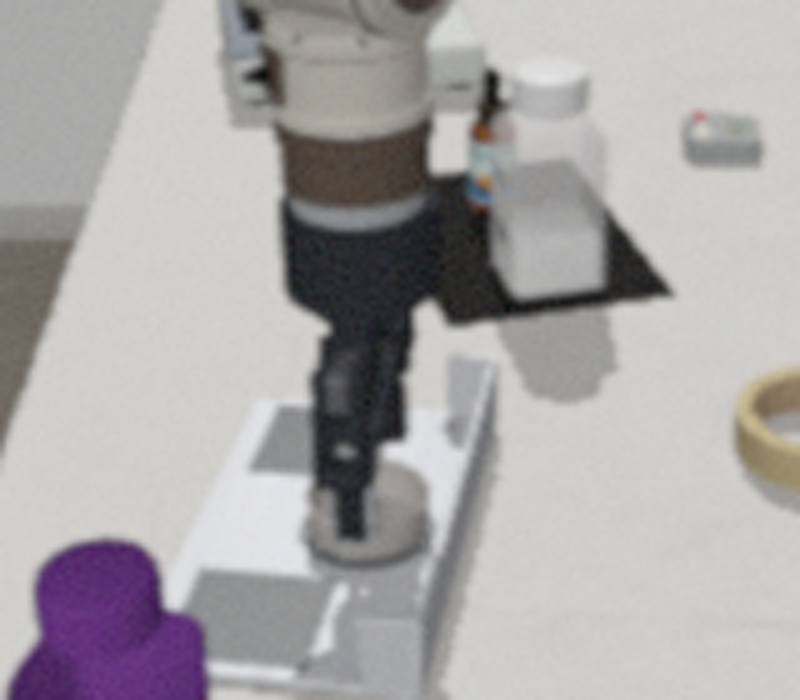

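Run:
```python
from h import *
for P in [(.4965,-.332,.027),(.4983+.008,-.332-.05,.03),(.4983-.008,-.332-.05,.03)]: print((proj("side",P)-[180,150])*5)
```

```text
[365.18912977 490.08925763]
[382.89309996 543.11849788]
[349.52609446 543.93004089]
```

Run:
```python
from h import *
for P in [(.4983,-.332,.19),(.4983,-.332,.15),(.4983,-.332,.09),(.4983,-.39,.06)]: print((proj("side",P)-[180,150])*5)
```

```text
[357.11900554 197.73905544]
[360.15621959 273.96972534]
[364.48612491 382.64549803]
[363.64863285 501.11187009]
```

Emit:
arm_command(moves=[0.005,0.002,0,0,-0.005,0.012,-1,0.005,0.001,0,0,0,0.003,-1,0.003,0,0,0,0,0,-1,0,0,0,0,0,0,-1])

```text
clock: 25.3
eef_pos: [0.4961, -0.3326, 0.1786]
tool_rot: [-0.458, 0.539, 0.458, 0.538]
ft_force: [-0.2, -0.2, 0.4]
grip_width: 0.0854
```

Run:
```python
from h import *
todo((.4965,-.332,.179),1.41)
```

```text
turn [-3.141e+00  1.400e-03 -2.100e-03] shift after turn [-0.0004  0.0003 -0.0006] shift before [-0.0004 -0.0003  0.0006]
turn [ 0.0006 -0.0013 -0.0009] shift after turn [-0.0004 -0.0003  0.0006] shift before [-0.0004 -0.0003  0.0006]
turn [-3.141e+00  1.400e-03 -2.100e-03] shift after turn [-0.0004  0.0003 -0.0006] shift before [-0.0004 -0.0003  0.0006]
at 25.3 [ 0.4961 -0.3326  0.1786] z heading 1.4106 q1,q6 [-0.59023007 -0.43000439] w 0.08540751530108856 F [-0.2  -0.18  0.38]
```

Emit:
arm_command(moves=[0,0,0,0,0,0,1,0,0,0,0,0,0,1,0,0,0,0,0,0,1,0,0,0,0,0,0,1,0,0,0,0,0,0,1,0,0,0,0,0,0,1,0,0,0,0,0,0,1])

```text
clock: 25.88
eef_pos: [0.4965, -0.3327, 0.1797]
tool_rot: [-0.459, 0.539, 0.458, 0.538]
ft_force: [-0.2, 0.3, -0.9]
grip_width: 0.0591
```

Run:
```python
from h import *
todo((.4965,-.332,.179),1.41)
o=bot.get_obs();im=bot.camera("wrist");cv2.imwrite("pics/w20.png",im[:,:,::-1])
```

```text
turn [-3.1409e+00 -1.1000e-03 -2.8000e-03] shift after turn [ 0.0007 -0.0001 -0.0007] shift before [0.0007 0.0001 0.0007]
turn [ 0.0006 -0.0018  0.0007] shift after turn [0.0007 0.0001 0.0007] shift before [0.0007 0.0001 0.0007]
turn [-3.1409e+00 -1.1000e-03 -2.8000e-03] shift after turn [ 0.0007 -0.0001 -0.0007] shift before [0.0007 0.0001 0.0007]
at 25.8833 [ 0.4965 -0.3327  0.1797] z heading 1.4106 q1,q6 [-0.59011493 -0.4299613 ] w 0.0590746261176658 F [-0.2   0.28 -0.88]
```

View pics/w20.png

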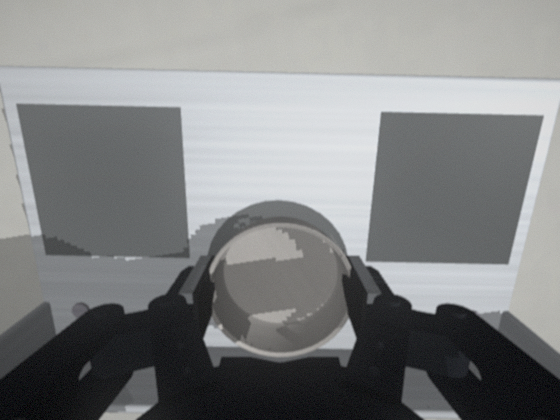

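Emit:
arm_command(moves=[-0.01,0,0,0,0,0,1,-0.015,0,0,0,0,0,1,-0.025,0,0,0,0,0,1,-0.035,0,0,0,0,0,1,-0.035,0,0,0,0,0,1,-0.03,0,0,0,0,0,1,-0.015,0,0,0,0,0,1,0,0,0,0,0,0,1,0,0,0,0,0,0,1])

```text
clock: 26.68
eef_pos: [0.4952, -0.3316, 0.3542]
tool_rot: [-0.457, 0.539, 0.459, 0.538]
ft_force: [-0.3, -0.7, -1.9]
grip_width: 0.0588
```

Run:
```python
from h import *
print(plane("side",(253.2,150.6),.058))
im=cv2.imread("pics/top0.png")
hsv=cv2.cvtColor(im,cv2.COLOR_BGR2HSV)
sub=im[225:275,130:178];print(im[252,153],im[232,138])
b=im.astype(int);m=((b[:,:,0]-b[:,:,1])>3).astype(np.uint8);m[:225]=0;m[268:]=0;m[:,:130]=0;m[:,178:]=0
m=cv2.morphologyEx(m,cv2.MORPH_OPEN,np.ones((3,3),np.uint8))
c=max(cv2.findContours(m,0,2)[0],key=cv2.contourArea);print(cv2.fitEllipse(c),cv2.contourArea(c));e=cv2.fitEllipse(c)
print(plane("top",e[0],.058))
todo((.4785,.330,.36),1.41)
im=bot.camera("side");crop(im,150,100,160,140,5,"pics/s21.png")
```

```text
[0.48268753 0.3110902  0.058     ]
[123 116 116] [165 165 161]
((152.38430786132812, 251.5717315673828), (32.162498474121094, 34.980613708496094), 49.869728088378906) 864.0
[0.47949824 0.33154131 0.058     ]
turn [-3.141e+00  6.200e-03  3.000e-04] shift after turn [-0.0058 -0.1224 -0.6504] shift before [-0.0052  0.122   0.6505]
turn [ 0.0006  0.0002 -0.0039] shift after turn [-0.0058  0.1224  0.6504] shift before [-0.0052  0.122   0.6505]
turn [-3.141e+00  6.200e-03  3.000e-04] shift after turn [-0.0058 -0.1224 -0.6504] shift before [-0.0052  0.122   0.6505]
at 26.6833 [ 0.4952 -0.3316  0.3542] z heading 1.4106 q1,q6 [-0.58979723 -0.42957648] w 0.05884211045811385 F [-0.27 -0.73 -1.86]
```

View pics/s21.png

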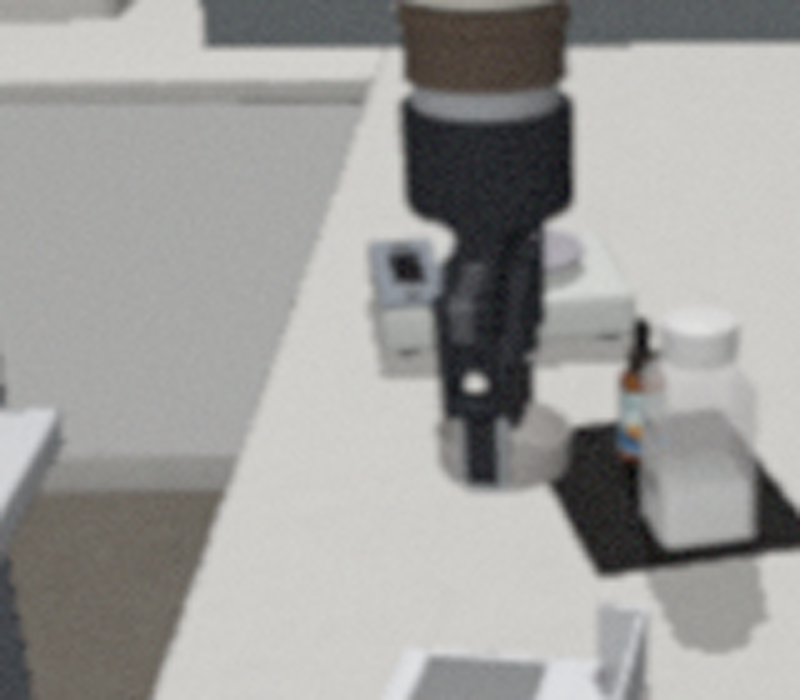

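Run:
```python
from h import *
for P in [(.4952,-.332,.195),(.4952,-.332-.04,.19),(.5072,-.332,.195),(.4832,-.332,.195)]: print((proj("side",P)-[150,100])*5)
o=bot.get_obs();im=bot.camera("wrist");cv2.imwrite("pics/w21.png",im[:,:,::-1])
print(proj("wrist",(.4952,-.332,.201),o), [proj("wrist",(.4952+dx,-.332,.201),o) for dx in (-.01,.01)])
```

```text
[500.03139523 438.10366652]
[497.65274996 486.192527  ]
[525.95364236 437.64799515]
[474.08365319 438.55978604]
[276.06134821 289.33287601] [array([272.24881437, 268.54368122]), array([279.72878691, 309.33088802])]
```

View pics/w21.png

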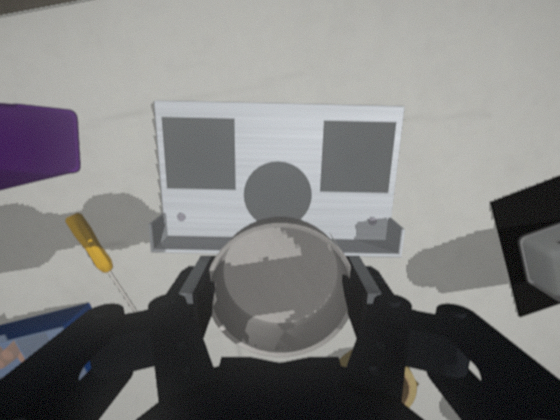

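Emit:
arm_command(moves=[0,0.002,0.01,0,0,0,1,0,0.004,0.022,0,0,0,1,0,0.006,0.032,0,0,0,1,0,0.006,0.032,0,0,0,1,0,0.006,0.032,0,0,0,1,0,0.006,0.032,0,0,0,1,0,0.006,0.032,0,0,0,1,0,0.006,0.032,0,0,0,1,0,0.006,0.032,0,0,0,1,0,0.006,0.022,0,0,0,1,0,0.002,0.01,0,0,0,1,0,0,0,0,0,0,1,0,0,0,0,0,0,1])

```text
clock: 27.87
eef_pos: [0.4743, -0.0183, 0.3298]
tool_rot: [-0.441, 0.549, 0.475, 0.528]
ft_force: [-0.5, 0.3, 0.3]
grip_width: 0.0592
```

Run:
```python
from h import *
todo((.476,.330,.36),1.41)
```

```text
turn [-3.1402  0.0863  0.0133] shift after turn [-0.0302 -0.0541 -0.344 ] shift before [-0.0243  0.0555  0.3443]
turn [ 0.0002  0.0084 -0.0549] shift after turn [-0.0302  0.0541  0.344 ] shift before [-0.0243  0.0555  0.3443]
turn [-3.1402  0.0863  0.0133] shift after turn [-0.0302 -0.0541 -0.344 ] shift before [-0.0243  0.0555  0.3443]
at 27.8667 [ 0.4743 -0.0183  0.3298] z heading 1.41 q1,q6 [-0.04253349  0.11765662] w 0.059179109381356794 F [-0.54  0.28  0.29]
```

Emit:
arm_command(moves=[-0.01,0,0,0,0.004,-0.028,1,-0.015,0,0,0,0.004,-0.027,1,0,0.002,0.01,0,0,0,1,-0.001,0.004,0.022,0,0,-0.004,1,-0.001,0.005,0.032,0,0,-0.004,1,-0.001,0.005,0.032,0,0,-0.004,1,-0.001,0.005,0.032,0,0,-0.004,1,-0.001,0.005,0.032,0,0,-0.004,1,-0.001,0.005,0.032,0,0,-0.004,1,-0.001,0.005,0.032,0,0,-0.004,1,0,0.005,0.032,0,0,-0.004,1,0,0.005,0.022,0,0,0,1,0,0.002,0.01,0,0,0,1,0,0,0,0,0,0,1,0,0,0,0,0,0,1])

```text
clock: 29.12
eef_pos: [0.48, 0.2809, 0.3712]
tool_rot: [-0.464, 0.529, 0.438, 0.56]
ft_force: [0.2, -0.3, -0.2]
grip_width: 0.0589
```

Run:
```python
from h import *
todo((.476,.330,.33),1.41)
o=bot.get_obs();im=bot.camera("wrist");cv2.imwrite("pics/w22.png",im[:,:,::-1])
import pickle;pickle.dump(o,open("o22.pkl","wb"))
print(proj("wrist",(.479,.331,.058),o))
```

```text
turn [ 3.1143  0.0862 -0.0151] shift after turn [ 0.0412 -0.0119 -0.0478] shift before [0.0409 0.0154 0.0471]
turn [-0.026   0.0097  0.0554] shift after turn [0.0412 0.0119 0.0478] shift before [0.0409 0.0154 0.0471]
turn [ 3.1143  0.0862 -0.0151] shift after turn [ 0.0412 -0.0119 -0.0478] shift before [0.0409 0.0154 0.0471]
at 29.1167 [0.48   0.2809 0.3712] z heading 1.3843 q1,q6 [0.53612621 0.72226401] w 0.058855315096099634 F [ 0.21 -0.33 -0.23]
[329.51403165 170.23529548]
```

View pics/w22.png

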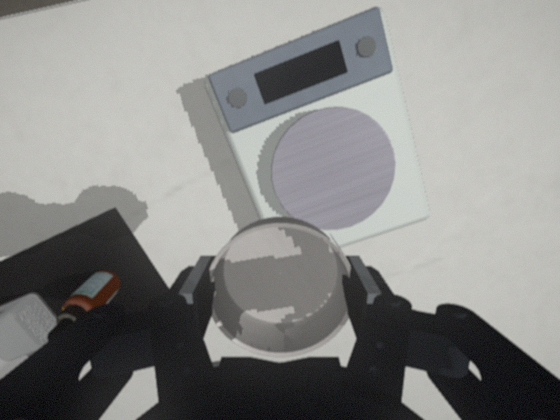

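Run:
```python
from h import *
import pickle
o=pickle.load(open("o22.pkl","rb"))
for p in [(333.5,168),(271,168),(396,168)]: print(plane("wrist",p,.058,o))
```

```text
[0.47766484 0.33477007 0.058     ]
[0.46722498 0.28001518 0.058     ]
[0.48814628 0.38974307 0.058     ]
```

Emit:
arm_command(moves=[0,0,0,-0.013,0.005,0.028,1,0,0,0,-0.013,0.005,0.027,1,0,0,0,0,0,0,1,0,0.005,0.02,0,0,0,1,0,0.005,0.022,0,0,0,1,0,0,0,0,0,0,1,0,0,0,0,0,0,1])

```text
clock: 29.75
eef_pos: [0.4797, 0.3131, 0.3726]
tool_rot: [-0.454, 0.543, 0.452, 0.542]
ft_force: [0.3, -0.9, -0.6]
grip_width: 0.0593
```

Run:
```python
from h import *
todo((.476,.332,.33),1.41)
o=bot.get_obs();im=bot.camera("wrist");cv2.imwrite("pics/w23.png",im[:,:,::-1])
import pickle;pickle.dump(o,open("o23.pkl","wb"))
print(proj("wrist",(.479,.331,.058),o))
```

```text
turn [3.1225e+00 2.3000e-03 5.1000e-03] shift after turn [ 0.0426 -0.0067 -0.0181] shift before [0.0425 0.0071 0.0181]
turn [-0.0191 -0.0033  0.0015] shift after turn [0.0426 0.0067 0.0181] shift before [0.0425 0.0071 0.0181]
turn [3.1225e+00 2.3000e-03 5.1000e-03] shift after turn [ 0.0426 -0.0067 -0.0181] shift before [0.0425 0.0071 0.0181]
at 29.75 [0.4797 0.3131 0.3726] z heading 1.3909 q1,q6 [0.57899431 0.7588712 ] w 0.05930174718728179 F [ 0.31 -0.88 -0.56]
[298.48962545 195.20528393]
```

View pics/w23.png

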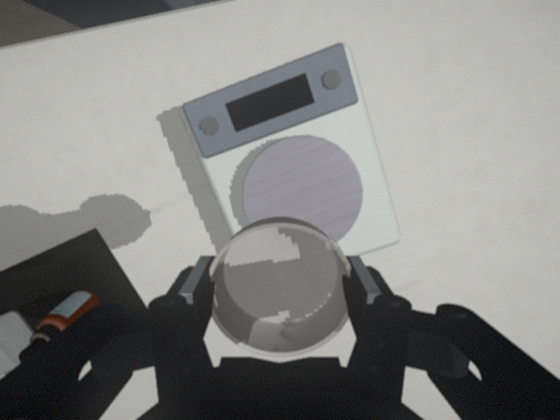

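Emit:
arm_command(moves=[0.01,0.003,0.008,-0.016,-0.003,0.001,1,0.02,0.003,0.008,0,0,0,1,0.02,0.001,0.002,0,0,0,1,0.02,0,0,0,0,0,1,0.012,0,0,0,0,0,1,0,0,0,0,0,0,1,0,0,0,0,0,0,1])

```text
clock: 30.38
eef_pos: [0.4763, 0.3283, 0.2859]
tool_rot: [-0.457, 0.539, 0.456, 0.541]
ft_force: [-0.4, 0.2, -0.9]
grip_width: 0.0589
```

Run:
```python
from h import *
todo((.4765,.333,.2325),1.41)
o=bot.get_obs();im=bot.camera("wrist");cv2.imwrite("pics/w24.png",im[:,:,::-1])
im=bot.camera("side");crop(im,200,60,120,120,5,"pics/s24.png")
print(proj("wrist",(.4795,.332,.058),o))
```

```text
turn [ 3.1346  0.0041 -0.0033] shift after turn [ 0.0534 -0.0005 -0.0046] shift before [0.0534 0.0007 0.0045]
turn [-0.007   0.0021  0.0026] shift after turn [0.0534 0.0005 0.0046] shift before [0.0534 0.0007 0.0045]
turn [ 3.1346  0.0041 -0.0033] shift after turn [ 0.0534 -0.0005 -0.0046] shift before [0.0534 0.0007 0.0045]
at 30.3833 [0.4763 0.3283 0.2859] z heading 1.403 q1,q6 [0.60364037 0.77146781] w 0.05891584254316289 F [-0.45  0.24 -0.94]
[283.36660937 233.71174698]
```

View pics/w24.png

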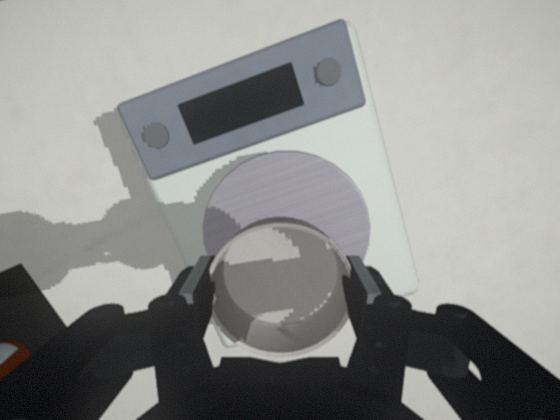

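View pics/s24.png

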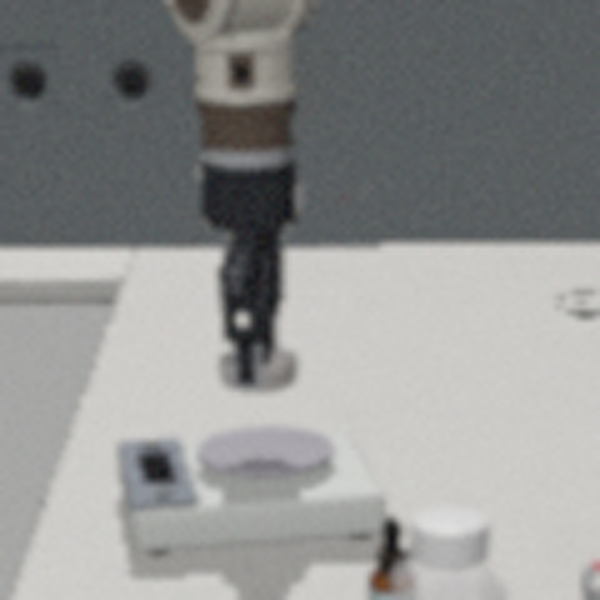

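Run:
```python
from h import *
for P in [(.4795,.332,.058),(.4795,.328,.125),(.4765,.328,.2)]: print((proj("side",P)-[200,60])*5)
o=bot.get_obs()
print(plane("wrist",(287,233),.058,o))
```

```text
[262.65958213 444.33738396]
[259.58452204 365.01277802]
[252.23530617 270.35794627]
[0.48015814 0.33478176 0.058     ]
```

Emit:
arm_command(moves=[0.01,-0.001,0.004,-0.007,0.002,0.002,1,0.015,0,0.001,0,0,0,1,0.012,0,0,0,0,0,1,0.008,0,0,0,0,0,1,0.004,0,0,0,0,0,1,0,0,0,0,0,0,1])

```text
clock: 30.98
eef_pos: [0.4816, 0.3357, 0.2401]
tool_rot: [-0.459, 0.533, 0.458, 0.543]
ft_force: [0.2, -0.1, -1.0]
grip_width: 0.0591
```

Run:
```python
from h import *
todo((.478,.3335,.2325),1.41)
```

```text
turn [-3.1404 -0.0166  0.0159] shift after turn [ 0.0076 -0.0032  0.0027] shift before [ 0.0075  0.0033 -0.0028]
turn [0.0011 0.0101 0.0106] shift after turn [ 0.0076  0.0032 -0.0027] shift before [ 0.0075  0.0033 -0.0028]
turn [-3.1404 -0.0166  0.0159] shift after turn [ 0.0076 -0.0032  0.0027] shift before [ 0.0075  0.0033 -0.0028]
at 30.9833 [0.4816 0.3357 0.2401] z heading 1.4111 q1,q6 [0.60872059 0.76843174] w 0.05908699514464446 F [ 0.19 -0.14 -0.95]
```

Emit:
arm_command(moves=[0.003,0.003,-0.003,0,0.01,0.01,1,0.003,0.001,-0.001,0,0.004,0.004,1,0.001,0,0,0,0,0,1,0,0,0,0,0,0,1])

```text
clock: 31.32
eef_pos: [0.4771, 0.3325, 0.2339]
tool_rot: [-0.459, 0.54, 0.459, 0.537]
ft_force: [0.1, 0.2, 0.0]
grip_width: 0.0593
```

Run:
```python
from h import *
todo((.478,.3335,.2325),1.41)
o=bot.get_obs();im=bot.camera("wrist");cv2.imwrite("pics/w25.png",im[:,:,::-1])
```

```text
turn [-3.1402  0.0051 -0.0057] shift after turn [ 0.0014  0.0007 -0.0011] shift before [ 0.0014 -0.0007  0.0011]
turn [ 0.0014 -0.0036 -0.0032] shift after turn [ 0.0014 -0.0007  0.0011] shift before [ 0.0014 -0.0007  0.0011]
turn [-3.1402  0.0051 -0.0057] shift after turn [ 0.0014  0.0007 -0.0011] shift before [ 0.0014 -0.0007  0.0011]
at 31.3167 [0.4771 0.3325 0.2339] z heading 1.4114 q1,q6 [0.60869606 0.76814191] w 0.05927256618920537 F [0.11 0.15 0.02]
```

View pics/w25.png

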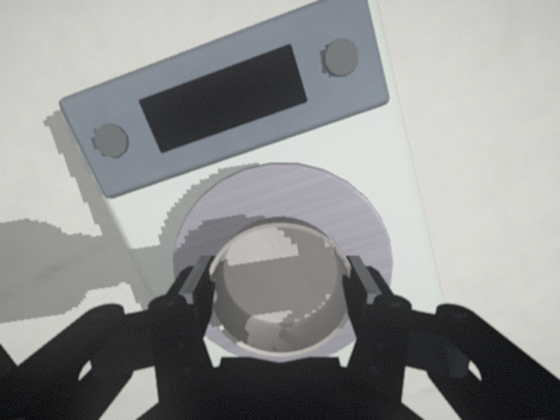

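Emit:
arm_command(moves=[0.002,0,0.001,0,-0.003,-0.003,1,0.001,0,0,0,0,0,1,0.001,0,0,0,0,0,1])

```text
clock: 31.62
eef_pos: [0.4778, 0.3339, 0.2312]
tool_rot: [-0.459, 0.537, 0.458, 0.539]
ft_force: [-1.9, -2.3, 8.4]
grip_width: 0.0592
```

Contact (8 N). Release and back off.

Emit:
arm_command(moves=[0,0,0,0,0,0,-1,0,0,0,0,0,0,-1,0,0,0,0,0,0,-1,0,0,0,0,0,0,-1,0,0,0,0,0,0,-1,0,0,0,0,0,0,-1,-0.01,0,0,0,0,0,-1,-0.02,0,0,0,0,0,-1,-0.03,0,0,0,0,0,-1,-0.035,0,0,0,0,0,-1,-0.03,0,0,0,0,0,-1,-0.015,0,0,0,0,0,-1,0,0,0,0,0,0,-1,0,0,0,0,0,0,-1])

```text
clock: 32.78
eef_pos: [0.4766, 0.333, 0.38]
tool_rot: [-0.459, 0.538, 0.458, 0.538]
ft_force: [0.2, 0.3, -0.9]
grip_width: 0.0853
```

Run:
```python
from h import *
todo((.6027,-.0514,.40),.23)
o=bot.get_obs();im=bot.camera("wrist");cv2.imwrite("pics/w26.png",im[:,:,::-1])
import pickle;pickle.dump(o,open("o26.pkl","wb"))
im=bot.camera("side");crop(im,200,100,120,120,5,"pics/s26.png")
```

```text
turn [1.1812e+00 5.0000e-04 5.0000e-04] shift after turn [-0.02   -0.4031  0.0352] shift before [-0.0199 -0.1856 -0.3595]
turn [-1.9604e+00 -6.0000e-04  5.0000e-04] shift after turn [-0.02    0.4031 -0.0352] shift before [-0.0199 -0.1856 -0.3595]
at 32.7833 [0.4766 0.333  0.38  ] z heading 1.4112 q1,q6 [0.61004359 0.76963637] w 0.08532083391058642 F [ 0.19  0.33 -0.89]
```

View pics/w26.png

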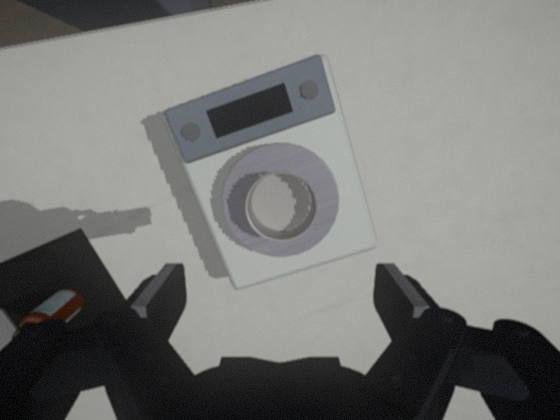

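View pics/s26.png

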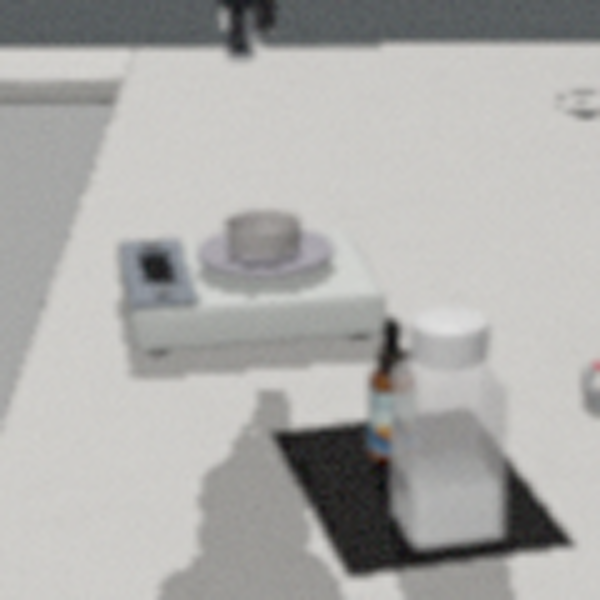

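The dish stands centred on the pan: the rim is at (280,206) and the pan at (280,200) in the wrist view. I check the offset in mm.

Run:
```python
from h import *
import pickle
o=pickle.load(open("o26.pkl","rb"))
print(plane("wrist",(280.5,206.5),.079,o)-plane("wrist",(280.5,199.5),.058,o))
```

```text
[ 0.00123272 -0.00025638  0.021     ]
```

Emit:
arm_command(moves=[0,0,0,0.118,0,0,-1,0,0,0,0.118,0,0,-1,0,0,0,0.118,0,0,-1,0,0,0,0.118,0,0,-1,0,0,0,0.118,0,0,-1,0,0,0,0.118,0,0,-1,0,0,0,0.118,0,0,-1,0,0,0,0.118,0,0,-1,0,0,0,0.118,0,0,-1,0,0,0,0.118,0,0,-1,0,0,0,0,0,0,-1,0,0,0,0,0,0,-1])

```text
clock: 33.88
eef_pos: [0.4711, 0.3292, 0.3521]
tool_rot: [-0.071, 0.719, 0.053, 0.689]
ft_force: [-0.2, -0.6, -0.3]
grip_width: 0.0852
```

Run:
```python
from h import *
todo((.573,.0608,.38),.2394)
```

```text
turn [3.0765 0.0305 0.0701] shift after turn [-0.0279  0.2849 -0.0353] shift before [-0.0243 -0.2826  0.0523]
turn [-0.0641 -0.0455  0.0198] shift after turn [-0.0279 -0.2849  0.0353] shift before [-0.0243 -0.2826  0.0523]
at 33.8833 [0.4711 0.3292 0.3521] z heading 0.1748 q1,q6 [0.61002553 2.00559059] w 0.08518986761814631 F [-0.19 -0.63 -0.3 ]
```

Emit:
arm_command(moves=[-0.012,0,0,-0.032,-0.023,0.01,-1,-0.014,0,0,-0.03,-0.022,0.01,-1,0,-0.015,0.002,0,0,0,-1,0,-0.03,0.004,0,0,0,-1,0,-0.035,0.004,0,0,0,-1,0,-0.035,0.004,0,0,0,-1,0,-0.035,0.004,0,0,0,-1,0,-0.035,0.004,0,0,0,-1,0,-0.035,0.004,0,0,0,-1,0,-0.025,0.003,0,0,0,-1,0,-0.015,0.002,0,0,0,-1,0,0,0,0,0,0,-1,0,0,0,0,0,0,-1])

```text
clock: 34.97
eef_pos: [0.5704, 0.0764, 0.3648]
tool_rot: [-0.102, 0.707, 0.099, 0.693]
ft_force: [-0.5, -0.1, 1.2]
grip_width: 0.0854
```

Run:
```python
from h import *
todo((.573,.0608,.30),.2394)
```

```text
turn [ 0.0453 -0.0213  0.0018] shift after turn [ 0.0648 -0.0157 -0.0012] shift before [ 0.0648 -0.0156 -0.0005]
turn [-3.0961e+00 -2.8000e-03 -3.2900e-02] shift after turn [0.0648 0.0157 0.0012] shift before [ 0.0648 -0.0156 -0.0005]
at 34.9667 [0.5704 0.0764 0.3648] z heading 0.2847 q1,q6 [0.13407754 1.4202247 ] w 0.08535891461697565 F [-0.49 -0.12  1.16]
```

Emit:
arm_command(moves=[0,-0.008,0,0.04,-0.02,0.002,-1,0,-0.006,0,0,-0.004,0,-1,0.015,0,0,0,0,0,-1,0.025,0,0,0,0,0,-1,0.02,0,0,0,0,0,-1,0,0,0,0,0,0,-1,0,0,0,0,0,0,-1])

```text
clock: 35.55
eef_pos: [0.5735, 0.0657, 0.3036]
tool_rot: [-0.088, 0.699, 0.09, 0.704]
ft_force: [0.4, 0.6, -0.8]
grip_width: 0.0853
```

Run:
```python
from h import *
todo((.573,.0608,.211),.2394)
o=bot.get_obs();im=bot.camera("wrist");cv2.imwrite("pics/w27.png",im[:,:,::-1])
```

```text
turn [-3.1289e+00  1.7000e-03  1.3400e-02] shift after turn [0.0926 0.0047 0.0016] shift before [ 0.0926 -0.0047 -0.0025]
turn [ 0.0127  0.0085 -0.0011] shift after turn [ 0.0926 -0.0047 -0.0016] shift before [ 0.0926 -0.0047 -0.0025]
turn [-3.1289e+00  1.7000e-03  1.3400e-02] shift after turn [0.0926 0.0047 0.0016] shift before [ 0.0926 -0.0047 -0.0025]
at 35.55 [0.5735 0.0657 0.3036] z heading 0.2521 q1,q6 [0.11359391 1.4323335 ] w 0.08527326422895222 F [ 0.41  0.6  -0.81]
```

View pics/w27.png

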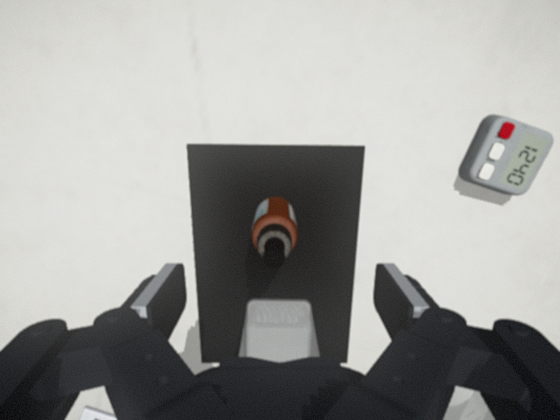

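Wrist view: the dropper is at (274,240), nearly centred between the jaws. The square bottle stands behind at (280,330), and the timer at (507,155) is untouched.

Emit:
arm_command(moves=[0.015,-0.004,-0.002,0.012,0.008,-0.001,-1,0.025,-0.001,0,0,0,0,-1,0.025,0,0,0,0,0,-1,0.015,0,0,0,0,0,-1,0,0,0,0,0,0,-1,0,0,0,0,0,0,-1])

```text
clock: 36.1
eef_pos: [0.5771, 0.0629, 0.2315]
tool_rot: [-0.086, 0.696, 0.086, 0.708]
ft_force: [-0.5, 0.6, -0.8]
grip_width: 0.0852
```

Run:
```python
from h import *
todo((.573,.0608,.2095),.2394)
o=bot.get_obs();im=bot.camera("wrist");cv2.imwrite("pics/w28.png",im[:,:,::-1])
```

```text
turn [-3.1364e+00 -2.9000e-03  2.7600e-02] shift after turn [0.022  0.0011 0.0045] shift before [ 0.0219 -0.001  -0.0049]
turn [0.005  0.0176 0.0019] shift after turn [ 0.022  -0.0011 -0.0045] shift before [ 0.0219 -0.001  -0.0049]
turn [-3.1364e+00 -2.9000e-03  2.7600e-02] shift after turn [0.022  0.0011 0.0045] shift before [ 0.0219 -0.001  -0.0049]
at 36.1 [0.5771 0.0629 0.2315] z heading 0.2445 q1,q6 [0.108478   1.43482949] w 0.08521577184138203 F [-0.48  0.62 -0.77]
```

View pics/w28.png

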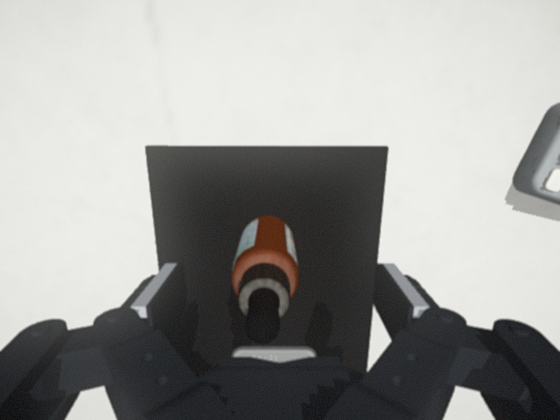

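Emit:
arm_command(moves=[0.005,-0.001,-0.005,0.005,0.018,0.002,-1,0.008,0,-0.001,0,0.004,0,-1,0.006,0,0,0,0,0,-1,0.003,0,0,0,0,0,-1,0,0,0,0,0,0,-1])

```text
clock: 36.57
eef_pos: [0.5734, 0.0608, 0.2136]
tool_rot: [-0.085, 0.701, 0.084, 0.703]
ft_force: [0.3, -0.2, 0.6]
grip_width: 0.0855
```

Run:
```python
from h import *
todo((.573,.0608,.2095),.2394)
```

```text
turn [-3.1415e+00 -1.5000e-03  5.6000e-03] shift after turn [ 0.0041 -0.0001  0.0004] shift before [ 0.0041  0.0001 -0.0004]
turn [0.0001 0.0036 0.001 ] shift after turn [ 0.0041  0.0001 -0.0004] shift before [ 0.0041  0.0001 -0.0004]
turn [-3.1415e+00 -1.5000e-03  5.6000e-03] shift after turn [ 0.0041 -0.0001  0.0004] shift before [ 0.0041  0.0001 -0.0004]
at 36.5667 [0.5734 0.0608 0.2136] z heading 0.2395 q1,q6 [0.10567222 1.43698013] w 0.08548972905462837 F [ 0.26 -0.21  0.62]
```

Emit:
arm_command(moves=[0.003,0,0,0,0.003,0.001,-1,0.002,0,0,0,0,0,-1,0,0,0,0,0,0,-1,0,0,0,0,0,0,1,0,0,0,0,0,0,1,0,0,0,0,0,0,1,0,0,0,0,0,0,1,0,0,0,0,0,0,1,0,0,0,0,0,0,1,0,0,0,0,0,0,1,0,0,0,0,0,0,1,0,0,0,0,0,0,1,0,0,0,0,0,0,1])

```text
clock: 37.65
eef_pos: [0.5737, 0.0607, 0.2086]
tool_rot: [-0.084, 0.702, 0.084, 0.702]
ft_force: [-1.5, -0.3, 0.1]
grip_width: 0.0307
```

Run:
```python
from h import *
todo((.573,.0608,.2095),.2394)
```

```text
turn [-3.1416e+00  0.0000e+00  1.3000e-03] shift after turn [-0.0009 -0.0002  0.0006] shift before [-0.0009  0.0002 -0.0006]
turn [ 0.      0.0008 -0.    ] shift after turn [-0.0009  0.0002 -0.0006] shift before [-0.0009  0.0002 -0.0006]
turn [-3.1416e+00  0.0000e+00  1.3000e-03] shift after turn [-0.0009 -0.0002  0.0006] shift before [-0.0009  0.0002 -0.0006]
at 37.65 [0.5737 0.0607 0.2086] z heading 0.2394 q1,q6 [0.10544716 1.43682817] w 0.03066521109352127 F [-1.54 -0.29  0.05]
```

Emit:
arm_command(moves=[-0.01,0,0,0,0,0,1,-0.015,0,0,0,0,0,1,-0.025,0,0,0,0,0,1,-0.035,0,0,0,0,0,1,-0.035,0,0,0,0,0,1,-0.03,0,0,0,0,0,1,-0.015,0,0,0,0,0,1,0,0,0,0,0,0,1,0,0,0,0.1,0,0,1,0,0,0,0.1,0,0,1,0,0,0,0.1,0,0,1,0,0,0,0.1,0,0,1,0,0,0,0,0,0,1])

```text
clock: 38.73
eef_pos: [0.5711, 0.0605, 0.383]
tool_rot: [0.063, 0.705, -0.063, 0.703]
ft_force: [0.0, 0.1, -0.7]
grip_width: 0.0305
```

Run:
```python
from h import *
todo((.4728,-.2483,.39),-.17)
im=bot.camera("side");crop(im,180,40,160,140,5,"pics/s29.png")
```

```text
turn [3.1326e+00 1.2000e-03 5.1000e-03] shift after turn [-0.007   0.321   0.0447] shift before [-0.0066 -0.3214 -0.0418]
turn [-0.009  -0.0032  0.0007] shift after turn [-0.007  -0.321  -0.0447] shift before [-0.0066 -0.3214 -0.0418]
turn [3.1326e+00 1.2000e-03 5.1000e-03] shift after turn [-0.007   0.321   0.0447] shift before [-0.0066 -0.3214 -0.0418]
at 38.7333 [0.5711 0.0605 0.383 ] z heading -0.179 q1,q6 [0.10549464 1.85527769] w 0.03054599609339592 F [ 0.05  0.06 -0.67]
```

View pics/s29.png

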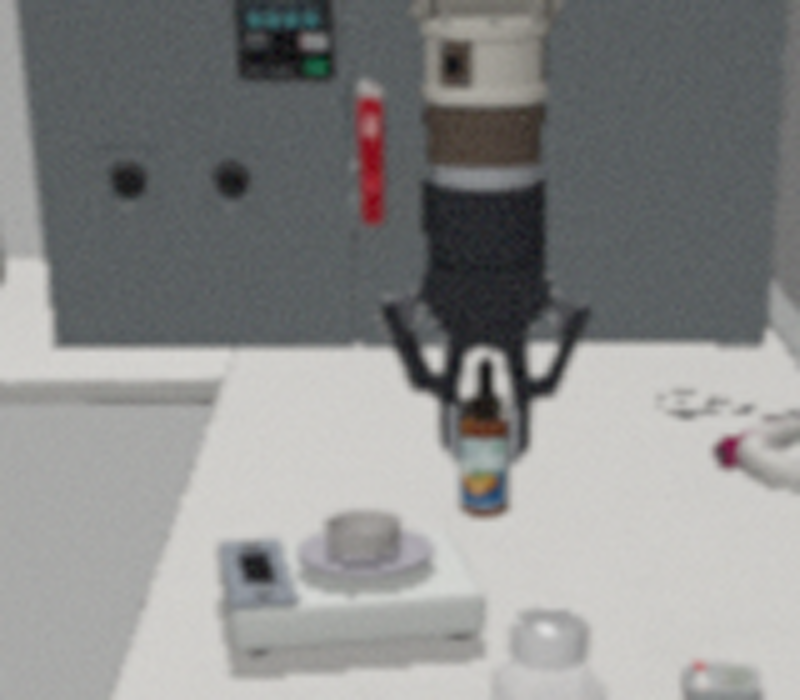

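Emit:
arm_command(moves=[-0.008,0,-0.015,-0.008,-0.003,0.001,1,-0.01,-0.005,-0.02,0,0,0,1,-0.005,-0.015,-0.008,0,0,0,1,0,-0.03,0,0,0,0,1,0,-0.034,0,0,0,0,1,0,-0.034,0,0,0,0,1,0,-0.034,0,0,0,0,1,0,-0.034,0,0,0,0,1,0,-0.034,0,0,0,0,1,0,-0.034,0,0,0,0,1,0,-0.025,0,0,0,0,1,0,-0.015,0,0,0,0,1,0,0,0,0,0,0,1,0,0,0,0,0,0,1])

```text
clock: 39.95
eef_pos: [0.4797, -0.2341, 0.3968]
tool_rot: [0.044, 0.711, -0.042, 0.701]
ft_force: [-0.0, -0.4, -0.4]
grip_width: 0.0306
```

Run:
```python
from h import *
todo((.4728,-.2483,.30),-.17)
```

```text
turn [ 0.0483 -0.0149 -0.0005] shift after turn [ 0.0968 -0.0152 -0.0044] shift before [ 0.0968 -0.0151 -0.0037]
turn [-3.0932e+00  8.0000e-04 -2.3000e-02] shift after turn [0.0968 0.0152 0.0044] shift before [ 0.0968 -0.0151 -0.0037]
at 39.95 [ 0.4797 -0.2341  0.3968] z heading -0.1217 q1,q6 [-0.4529459   1.23961594] w 0.030550645332072315 F [-0.02 -0.44 -0.4 ]
```

Emit:
arm_command(moves=[0,-0.007,-0.002,0.044,-0.015,0,1,0.015,-0.005,-0.002,0,0,0,1,0.03,0,0,0,0,0,1,0.035,0,0,0,0,0,1,0.02,0,0,0,0,0,1,0,0,0,0,0,0,1,0,0,0,0,0,0,1])

```text
clock: 40.53
eef_pos: [0.4753, -0.2396, 0.2938]
tool_rot: [0.054, 0.704, -0.052, 0.706]
ft_force: [-0.2, -0.5, -0.5]
grip_width: 0.0306
```

Run:
```python
from h import *
todo((.4728,-.2483,.212),-.17)
```

```text
turn [-3.1217  0.0042  0.0041] shift after turn [0.0818 0.009  0.001 ] shift before [ 0.0817 -0.0091 -0.0014]
turn [ 0.0199  0.0027 -0.0027] shift after turn [ 0.0818 -0.009  -0.001 ] shift before [ 0.0817 -0.0091 -0.0014]
turn [-3.1217  0.0042  0.0041] shift after turn [0.0818 0.009  0.001 ] shift before [ 0.0817 -0.0091 -0.0014]
at 40.5333 [ 0.4753 -0.2396  0.2938] z heading -0.1501 q1,q6 [-0.46781556  1.2530745 ] w 0.030613079175131223 F [-0.17 -0.46 -0.46]
```

Emit:
arm_command(moves=[0.01,-0.007,-0.001,0.018,0.002,-0.002,1,0.02,-0.003,0,0,0,0,1,0.02,0,0,0,0,0,1,0.01,0,0,0,0,0,1,0,0,0,0,0,0,1,0,0,0,0,0,0,1])

```text
clock: 41.03
eef_pos: [0.4766, -0.2502, 0.2379]
tool_rot: [0.057, 0.7, -0.06, 0.709]
ft_force: [-0.2, -0.6, -0.7]
grip_width: 0.0308
```

Run:
```python
from h import *
todo((.4728,-.2483,.212),-.17)
o=bot.get_obs();im=bot.camera("wrist");cv2.imwrite("pics/w30.png",im[:,:,::-1])
```

```text
turn [-3.1371 -0.0066  0.0195] shift after turn [ 0.0259 -0.0013  0.0041] shift before [ 0.0259  0.0014 -0.0044]
turn [0.0044 0.0124 0.0042] shift after turn [ 0.0259  0.0013 -0.0041] shift before [ 0.0259  0.0014 -0.0044]
turn [-3.1371 -0.0066  0.0195] shift after turn [ 0.0259 -0.0013  0.0041] shift before [ 0.0259  0.0014 -0.0044]
at 41.0333 [ 0.4766 -0.2502  0.2379] z heading -0.1655 q1,q6 [-0.48343213  1.25291943] w 0.03080826456753571 F [-0.24 -0.58 -0.66]
```

View pics/w30.png

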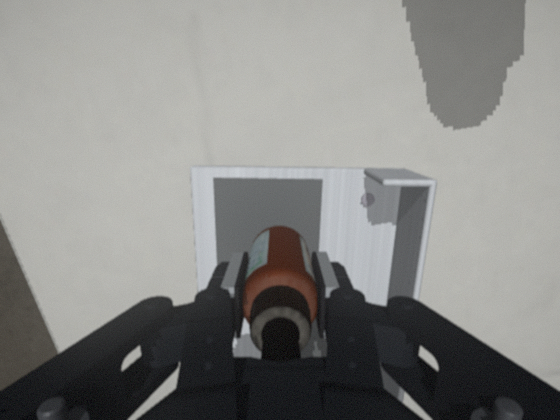

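Emit:
arm_command(moves=[0.006,0.001,-0.004,0.004,0.012,0.004,1,0.008,0,-0.001,0,0.004,0.001,1,0.006,0,0,0,0,0,1,0.003,0,0,0,0,0,1,0,0,0,0,0,0,1])

```text
clock: 41.5
eef_pos: [0.473, -0.2491, 0.2168]
tool_rot: [0.06, 0.704, -0.06, 0.705]
ft_force: [0.4, -1.0, -0.3]
grip_width: 0.0303
```

Run:
```python
from h import *
todo((.4728,-.2483,.212),-.17)
```

```text
turn [-3.1415e+00 -1.7000e-03  3.1000e-03] shift after turn [ 0.0048 -0.0008  0.0004] shift before [ 0.0048  0.0008 -0.0004]
turn [0.0001 0.002  0.0011] shift after turn [ 0.0048  0.0008 -0.0004] shift before [ 0.0048  0.0008 -0.0004]
turn [-3.1415e+00 -1.7000e-03  3.1000e-03] shift after turn [ 0.0048 -0.0008  0.0004] shift before [ 0.0048  0.0008 -0.0004]
at 41.5 [ 0.473  -0.2491  0.2168] z heading -0.1699 q1,q6 [-0.4846064   1.25608926] w 0.030298883064851803 F [ 0.43 -0.98 -0.31]
```

Emit:
arm_command(moves=[0.002,0.0005,0,0,0.002,0.001,1,0.002,0,0,0,0,0,1,0.001,0,0,0,0,0,1,0.001,0,0,0,0,0,1])

```text
clock: 41.83
eef_pos: [0.4732, -0.2487, 0.2115]
tool_rot: [0.06, 0.705, -0.06, 0.705]
ft_force: [-3.8, 1.5, 15.1]
grip_width: 0.031
```

Emit:
arm_command(moves=[-0.001,0,0,0,0,0,1,0,0,0,0,0,0,-1,0,0,0,0,0,0,-1,0,0,0,0,0,0,-1,0,0,0,0,0,0,-1,0,0,0,0,0,0,-1,0,0,0,0,0,0,-1,0,0,0,0,0,0,-1,0,0,0,0,0,0,-1,-0.01,0,0,0,0,0,-1,-0.02,0,0,0,0,0,-1,-0.035,0,0,0,0,0,-1,-0.04,0,0,0,0,0,-1,-0.04,0,0,0,0,0,-1,-0.025,0,0,0,0,0,-1,-0.01,0,0,0,0,0,-1,0,0,0,0,0,0,-1])

```text
clock: 43.25
eef_pos: [0.4719, -0.2478, 0.4043]
tool_rot: [0.06, 0.705, -0.06, 0.704]
ft_force: [0.7, -0.6, -0.5]
grip_width: 0.0856
```

Run:
```python
from h import *
todo((.6027,-.0514,.39),.2305)
o=bot.get_obs();im=bot.camera("wrist");cv2.imwrite("pics/w31.png",im[:,:,::-1])
import pickle;pickle.dump(o,open("o31.pkl","wb"))
im=bot.camera("side");crop(im,180,120,160,140,5,"pics/s31.png")
im0=cv2.imread("pics/side0.png")[:,:,::-1];crop(im0,180,120,160,140,5,"pics/s0b.png")
```

```text
turn [ 2.7412e+00 -1.0000e-03  2.6000e-03] shift after turn [ 0.0143 -0.1613 -0.1722] shift before [0.0141 0.2157 0.0958]
turn [-0.4004 -0.0019 -0.0007] shift after turn [0.0143 0.1613 0.1722] shift before [0.0141 0.2157 0.0958]
at 43.25 [ 0.4719 -0.2478  0.4043] z heading -0.1699 q1,q6 [-0.48349786  1.25716639] w 0.08556587142618956 F [ 0.7  -0.61 -0.52]
```

View pics/w31.png

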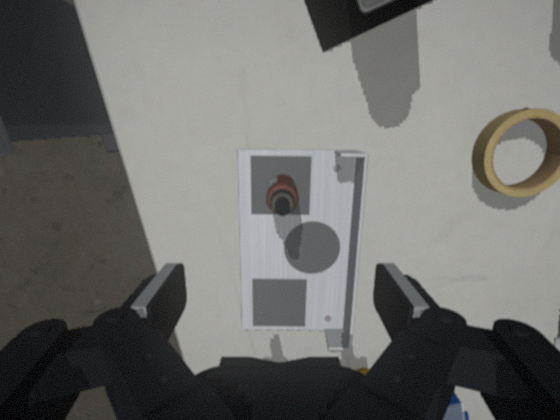

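View pics/s31.png

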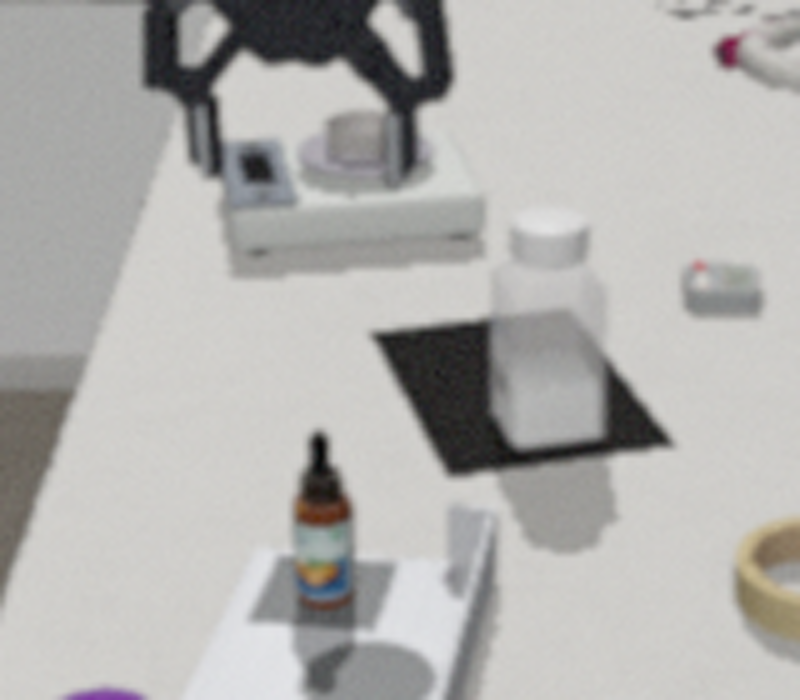

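View pics/s0b.png

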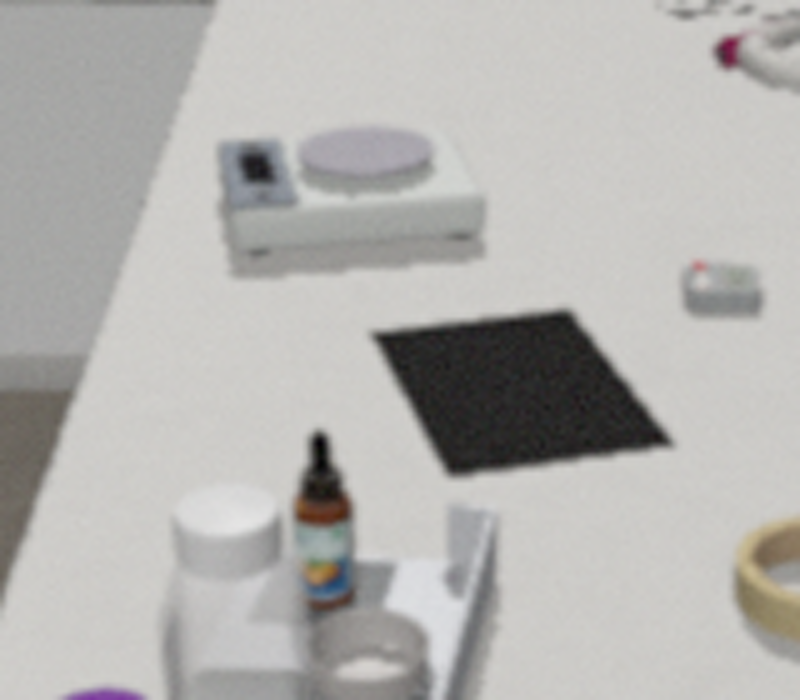

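The dropper is back at the same pixel as at the start: (320,435) for the tip and (325,600) for the base, in both crops. Now the square bottle.

Emit:
arm_command(moves=[0,0,0,-0.1,0,0,-1,0,0,0,-0.1,0,0,-1,0,0,0,-0.1,0,0,-1,0,0,0,-0.1,0,0,-1,0,0.01,0.01,0,0,0,-1,0,0.02,0.021,0,0,0,-1,0,0.024,0.026,0,0,0,-1,0,0.024,0.026,0,0,0,-1,0,0.024,0.026,0,0,0,-1,0,0.02,0.021,0,0,0,-1,0,0.014,0.015,0,0,0,-1,0,0.007,0.007,0,0,0,-1,0,0,0,0,0,0,-1,0,0,0,0,0,0,-1])

```text
clock: 44.52
eef_pos: [0.5808, -0.0635, 0.3704]
tool_rot: [-0.078, 0.721, 0.095, 0.682]
ft_force: [-0.5, -0.2, 0.3]
grip_width: 0.0853
```

Run:
```python
from h import *
todo((.6027,-.0514,.33),.2305)
```

```text
turn [-3.1254  0.0462 -0.0812] shift after turn [ 0.0404 -0.0067 -0.0241] shift before [0.0393 0.0052 0.0262]
turn [ 0.0148 -0.0519 -0.0296] shift after turn [0.0404 0.0067 0.0241] shift before [0.0393 0.0052 0.0262]
turn [-3.1254  0.0462 -0.0812] shift after turn [ 0.0404 -0.0067 -0.0241] shift before [0.0393 0.0052 0.0262]
at 44.5167 [ 0.5808 -0.0635  0.3704] z heading 0.2461 q1,q6 [-0.11108041  1.21409283] w 0.08529145046597023 F [-0.5  -0.24  0.34]
```

Emit:
arm_command(moves=[0,0,0,0.008,-0.026,-0.015,-1,0,0,0,0.007,-0.026,-0.015,-1,0,0.003,0.01,0,0,0,-1,0.01,0.003,0.01,0,0,0,-1,0.015,0,0,0,0,0,-1,0,0,0,0,0,0,-1,0,0,0,0,0,0,-1])

```text
clock: 45.1
eef_pos: [0.5978, -0.059, 0.3406]
tool_rot: [-0.078, 0.705, 0.077, 0.7]
ft_force: [-0.8, -0.5, 1.1]
grip_width: 0.085
```

Run:
```python
from h import *
todo((.6027,-.0514,.2515),.2305)
o=bot.get_obs();im=bot.camera("wrist");cv2.imwrite("pics/w32.png",im[:,:,::-1])
```

```text
turn [3.1316e+00 3.0000e-04 1.1200e-02] shift after turn [ 0.0891 -0.0063 -0.0065] shift before [0.0891 0.0064 0.0071]
turn [-0.01   -0.0071  0.0002] shift after turn [0.0891 0.0063 0.0065] shift before [0.0891 0.0064 0.0071]
turn [3.1316e+00 3.0000e-04 1.1200e-02] shift after turn [ 0.0891 -0.0063 -0.0065] shift before [0.0891 0.0064 0.0071]
at 45.1 [ 0.5978 -0.059   0.3406] z heading 0.2205 q1,q6 [-0.09791921  1.25238245] w 0.08501992224792713 F [-0.81 -0.51  1.1 ]
```

View pics/w32.png

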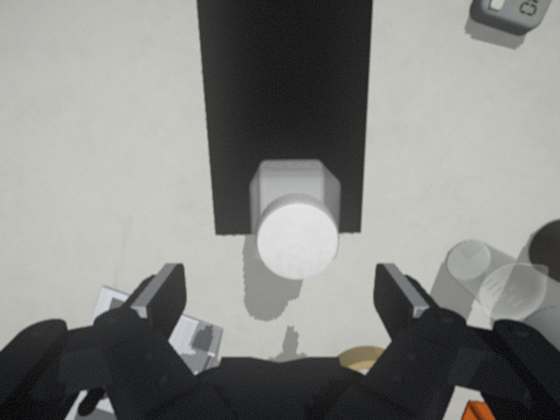

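Emit:
arm_command(moves=[0.01,0.005,0.006,-0.01,-0.007,0,-1,0.015,0.001,0.002,0,0,0,-1,0.015,0,0,0,0,0,-1,0.01,0,0,0,0,0,-1,0,0,0,0,0,0,-1,0,0,0,0,0,0,-1])

```text
clock: 45.65
eef_pos: [0.606, -0.0525, 0.2913]
tool_rot: [-0.081, 0.702, 0.081, 0.703]
ft_force: [-0.1, 0.6, 0.9]
grip_width: 0.0856
```

Run:
```python
from h import *
todo((.6027,-.0514,.2515),.2305)
o=bot.get_obs();im=bot.camera("wrist");cv2.imwrite("pics/w33.png",im[:,:,::-1])
```

```text
turn [ 3.1402e+00  1.5000e-03 -3.6000e-03] shift after turn [ 0.0398 -0.0018  0.003 ] shift before [ 0.0398  0.0018 -0.0031]
turn [-0.0014  0.0023  0.0009] shift after turn [ 0.0398  0.0018 -0.003 ] shift before [ 0.0398  0.0018 -0.0031]
turn [ 3.1402e+00  1.5000e-03 -3.6000e-03] shift after turn [ 0.0398 -0.0018  0.003 ] shift before [ 0.0398  0.0018 -0.0031]
at 45.65 [ 0.606  -0.0525  0.2913] z heading 0.2291 q1,q6 [-0.08631022  1.25542403] w 0.08557871027692283 F [-0.08  0.59  0.89]
```

View pics/w33.png

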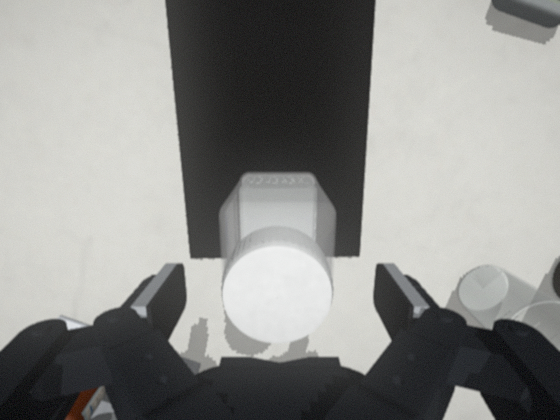

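Emit:
arm_command(moves=[0.008,0.002,-0.002,-0.001,0.002,0.001,-1,0.013,0,-0.001,0,0,0,-1,0.01,0,0,0,0,0,-1,0.006,0,0,0,0,0,-1,0,0,0,0,0,0,-1])

```text
clock: 46.12
eef_pos: [0.6035, -0.0514, 0.2559]
tool_rot: [-0.081, 0.7, 0.081, 0.705]
ft_force: [0.1, -0.4, -0.7]
grip_width: 0.0856
```

Run:
```python
from h import *
todo((.6027,-.0514,.2515),.2305)
```

```text
turn [ 3.1407e+00  2.9000e-03 -1.0400e-02] shift after turn [ 0.0044 -0.0002  0.0008] shift before [ 0.0044  0.0002 -0.0008]
turn [-0.0009  0.0066  0.0018] shift after turn [ 0.0044  0.0002 -0.0008] shift before [ 0.0044  0.0002 -0.0008]
turn [ 3.1407e+00  2.9000e-03 -1.0400e-02] shift after turn [ 0.0044 -0.0002  0.0008] shift before [ 0.0044  0.0002 -0.0008]
at 46.1167 [ 0.6035 -0.0514  0.2559] z heading 0.2296 q1,q6 [-0.08496563  1.25621102] w 0.0855618712726066 F [ 0.08 -0.36 -0.75]
```

Emit:
arm_command(moves=[0.003,0,-0.001,-0.001,0.006,0.002,-1,0.002,0,0,0,0,0,-1,0,0,0,0,0,0,-1,0,0,0,0,0,0,1,0,0,0,0,0,0,1,0,0,0,0,0,0,1,0,0,0,0,0,0,1,0,0,0,0,0,0,1,0,0,0,0,0,0,1,0,0,0,0,0,0,1,0,0,0,0,0,0,1])

```text
clock: 47.03
eef_pos: [0.6031, -0.0516, 0.252]
tool_rot: [-0.081, 0.702, 0.081, 0.703]
ft_force: [-0.0, -0.0, -1.2]
grip_width: 0.0602
```

Run:
```python
from h import *
todo((.6027,-.0514,.2515),.2305)
```

```text
turn [-3.1413e+00 -4.0000e-04  3.4000e-03] shift after turn [ 0.0005 -0.0003  0.0004] shift before [ 0.0005  0.0003 -0.0004]
turn [0.0003 0.0022 0.0002] shift after turn [ 0.0005  0.0003 -0.0004] shift before [ 0.0005  0.0003 -0.0004]
turn [-3.1413e+00 -4.0000e-04  3.4000e-03] shift after turn [ 0.0005 -0.0003  0.0004] shift before [ 0.0005  0.0003 -0.0004]
at 47.0333 [ 0.6031 -0.0516  0.252 ] z heading 0.2308 q1,q6 [-0.08541585  1.25457219] w 0.06015218636029351 F [-0.01 -0.02 -1.18]
```

Emit:
arm_command(moves=[-0.01,0,0,0,0,0,1,-0.015,0,0,0,0,0,1,-0.025,0,0,0,0,0,1,-0.035,0,0,0,0,0,1,-0.035,0,0,0,0,0,1,-0.03,0,0,0,0,0,1,-0.02,0,0,0,0,0,1,0,0,0,0,0,0,1,0,0,0,0.095,0,0,1,0,0,0,0.095,0,0,1,0,0,0,0.095,0,0,1,0,0,0,0,0,0,1])

```text
clock: 48.03
eef_pos: [0.6005, -0.0515, 0.4329]
tool_rot: [0.024, 0.707, -0.023, 0.706]
ft_force: [-0.4, 0.3, -1.7]
grip_width: 0.0603
```

Run:
```python
from h import *
todo((.4406,-.401,.42),-.0596)
im=bot.camera("side");crop(im,180,40,160,140,5,"pics/s34.png")
```

```text
turn [ 3.1343e+00 -7.0000e-04  1.6000e-03] shift after turn [0.0129 0.3584 0.1388] shift before [ 0.0129 -0.3594 -0.1362]
turn [-0.0073 -0.001  -0.0004] shift after turn [ 0.0129 -0.3584 -0.1388] shift before [ 0.0129 -0.3594 -0.1362]
turn [ 3.1343e+00 -7.0000e-04  1.6000e-03] shift after turn [0.0129 0.3584 0.1388] shift before [ 0.0129 -0.3594 -0.1362]
at 48.0333 [ 0.6005 -0.0515  0.4329] z heading -0.0669 q1,q6 [-0.08561147  1.55206416] w 0.06031325466560364 F [-0.38  0.29 -1.67]
```

View pics/s34.png

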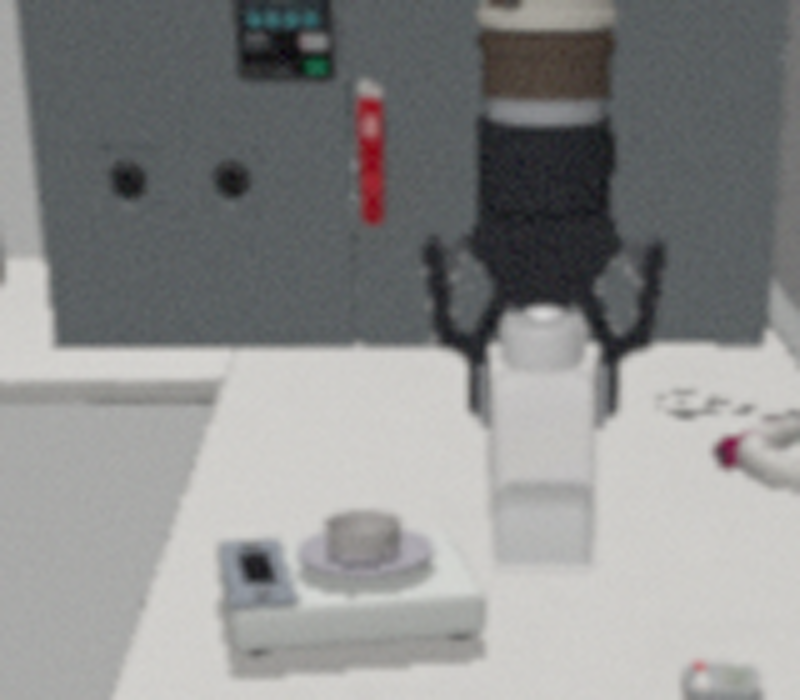

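Emit:
arm_command(moves=[0,-0.012,-0.005,0,0,0,1,0,-0.024,-0.009,0,0,0,1,0,-0.033,-0.013,0,0,0,1,0,-0.033,-0.013,0,0,0,1,0,-0.033,-0.013,0,0,0,1,0,-0.033,-0.013,0,0,0,1,0,-0.033,-0.013,0,0,0,1,0,-0.033,-0.013,0,0,0,1,0,-0.033,-0.013,0,0,0,1,0,-0.028,-0.011,0,0,0,1,0,-0.02,-0.008,0,0,0,1,0,-0.01,-0.004,0,0,0,1,0,0,0,0,0,0,1,0,0,0,0,0,0,1])

```text
clock: 49.25
eef_pos: [0.442, -0.3879, 0.4234]
tool_rot: [0.014, 0.713, -0.011, 0.701]
ft_force: [0.5, -0.0, -1.2]
grip_width: 0.0601
```

Run:
```python
from h import *
todo((.4406,-.401,.34),-.0596)
```

```text
turn [-3.1164  0.0065 -0.0279] shift after turn [0.0834 0.0132 0.0006] shift before [ 0.0833 -0.0136  0.0006]
turn [ 0.0251 -0.0179 -0.0041] shift after turn [ 0.0834 -0.0132 -0.0006] shift before [ 0.0833 -0.0136  0.0006]
turn [-3.1164  0.0065 -0.0279] shift after turn [0.0834 0.0132 0.0006] shift before [ 0.0833 -0.0136  0.0006]
at 49.25 [ 0.442  -0.3879  0.4234] z heading -0.0345 q1,q6 [-0.71850689  0.88689786] w 0.06011289894924467 F [ 0.52 -0.02 -1.21]
```

Emit:
arm_command(moves=[0.01,-0.008,0,0.023,-0.017,-0.004,1,0.02,-0.004,0,0,0,0,1,0.025,0,0,0,0,0,1,0.02,0,0,0,0,0,1,0.01,0,0,0,0,0,1,0,0,0,0,0,0,1,0,0,0,0,0,0,1])

```text
clock: 49.83
eef_pos: [0.4462, -0.3909, 0.3363]
tool_rot: [0.015, 0.706, -0.013, 0.708]
ft_force: [0.4, -0.6, -0.7]
grip_width: 0.0603
```

Run:
```python
from h import *
todo((.4406,-.401,.255),-.0596)
```

```text
turn [-3.1226  0.0043  0.0042] shift after turn [0.0813 0.0105 0.005 ] shift before [ 0.0813 -0.0106 -0.0054]
turn [ 0.019   0.0027 -0.0027] shift after turn [ 0.0813 -0.0105 -0.005 ] shift before [ 0.0813 -0.0106 -0.0054]
turn [-3.1226  0.0043  0.0042] shift after turn [0.0813 0.0105 0.005 ] shift before [ 0.0813 -0.0106 -0.0054]
at 49.8333 [ 0.4462 -0.3909  0.3363] z heading -0.0406 q1,q6 [-0.72021919  0.89118521] w 0.06030192557574646 F [ 0.38 -0.57 -0.72]
```

Emit:
arm_command(moves=[0.008,-0.009,-0.005,0.018,0.003,-0.003,1,0.015,-0.003,-0.001,0,0,0,1,0.02,0,0,0,0,0,1,0.012,0,0,0,0,0,1,0,0,0,0,0,0,1,0,0,0,0,0,0,1])

```text
clock: 50.33
eef_pos: [0.4422, -0.4034, 0.2847]
tool_rot: [0.017, 0.704, -0.023, 0.709]
ft_force: [-0.1, 0.1, -0.0]
grip_width: 0.0601
```

Run:
```python
from h import *
todo((.4406,-.401,.255),-.0596)
im=bot.camera("side");crop(im,150,120,160,140,5,"pics/s35.png")
```

```text
turn [-3.1381 -0.0139  0.0118] shift after turn [ 0.0297 -0.0023  0.0018] shift before [ 0.0297  0.0025 -0.002 ]
turn [0.0034 0.0075 0.0089] shift after turn [ 0.0297  0.0023 -0.0018] shift before [ 0.0297  0.0025 -0.002 ]
turn [-3.1381 -0.0139  0.0118] shift after turn [ 0.0297 -0.0023  0.0018] shift before [ 0.0297  0.0025 -0.002 ]
at 50.3333 [ 0.4422 -0.4034  0.2847] z heading -0.0561 q1,q6 [-0.73896941  0.88796731] w 0.060120479207886844 F [-0.06  0.1  -0.01]
```

View pics/s35.png

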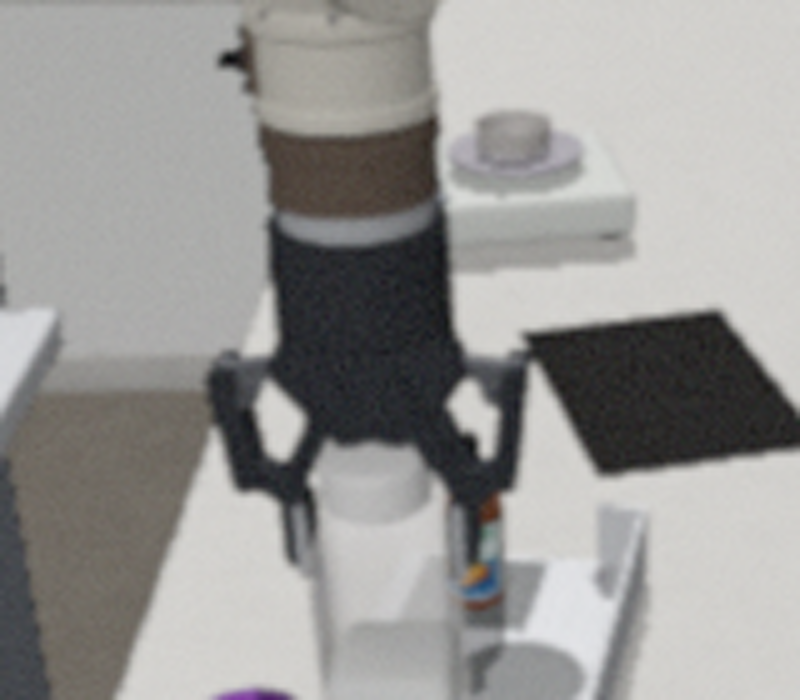

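Emit:
arm_command(moves=[0.007,0.002,-0.002,0.003,0.008,0.009,1,0.01,0.001,-0.001,0,0.002,0.003,1,0.006,0,0,0,0,0,1,0.003,0,0,0,0,0,1,0,0,0,0,0,0,1])

```text
clock: 50.8
eef_pos: [0.4401, -0.401, 0.2602]
tool_rot: [0.021, 0.706, -0.021, 0.707]
ft_force: [-1.2, 0.2, -1.3]
grip_width: 0.06
```

Run:
```python
from h import *
todo((.4406,-.401,.255),-.0596)
```

```text
turn [ 3.1414e+00  4.0000e-04 -2.7000e-03] shift after turn [ 0.0052 -0.     -0.0005] shift before [0.0052 0.     0.0005]
turn [-0.0002  0.0017  0.0002] shift after turn [0.0052 0.     0.0005] shift before [0.0052 0.     0.0005]
turn [ 3.1414e+00  4.0000e-04 -2.7000e-03] shift after turn [ 0.0052 -0.     -0.0005] shift before [0.0052 0.     0.0005]
at 50.8 [ 0.4401 -0.401   0.2602] z heading -0.0598 q1,q6 [-0.73911415  0.891459  ] w 0.06001721351196246 F [-1.17  0.24 -1.28]
```

Emit:
arm_command(moves=[0.002,0,0,0,0.001,0,1,0.002,0,0,0,0,0,1,0.001,0,0,0,0,0,1,0.001,0,0,0,0,0,1])

```text
clock: 51.13
eef_pos: [0.4403, -0.4011, 0.2548]
tool_rot: [0.021, 0.706, -0.022, 0.707]
ft_force: [-2.4, 1.3, 9.0]
grip_width: 0.0598
```

Contact. Release and rise.

Emit:
arm_command(moves=[0,0,0,0,0,0,-1,0,0,0,0,0,0,-1,0,0,0,0,0,0,-1,0,0,0,0,0,0,-1,0,0,0,0,0,0,-1,0,0,0,0,0,0,-1,-0.01,0,0,0,0,0,-1,-0.02,0,0,0,0,0,-1,-0.03,0,0,0,0,0,-1,-0.035,0,0,0,0,0,-1,-0.035,0,0,0,0,0,-1,-0.02,0,0,0,0,0,-1,-0.01,0,0,0,0,0,-1,0,0,0,0,0,0,-1,0,0,0,0,0,0,-1])

```text
clock: 52.38
eef_pos: [0.4392, -0.4001, 0.4277]
tool_rot: [0.02, 0.706, -0.022, 0.708]
ft_force: [-0.6, 0.3, -0.2]
grip_width: 0.085
```

Run:
```python
from h import *
todo((.4406,-.401,.255),-.0596)
im=bot.camera("side");cv2.imwrite("pics/side_e.png",im[:,:,::-1])
a=cv2.imread("pics/side0.png")
b=cv2.imread("pics/side_e.png")
v=np.hstack([a[120:340,160:380],b[120:340,160:380]]);cv2.imwrite("pics/cmp.png",cv2.resize(v,None,fx=1.8,fy=1.8))
im=bot.camera("wrist");cv2.imwrite("pics/w36.png",im[:,:,::-1])
im=bot.camera("top");cv2.imwrite("pics/top_e.png",im[:,:,::-1])
```

```text
turn [ 3.1415  0.0043 -0.0055] shift after turn [ 0.1727  0.0008 -0.0014] shift before [ 0.1727 -0.0003  0.0008]
turn [-0.0001  0.0035  0.0027] shift after turn [ 0.1727 -0.0008  0.0014] shift before [ 0.1727 -0.0003  0.0008]
turn [ 3.1415  0.0043 -0.0055] shift after turn [ 0.1727  0.0008 -0.0014] shift before [ 0.1727 -0.0003  0.0008]
at 52.3833 [ 0.4392 -0.4001  0.4277] z heading -0.0597 q1,q6 [-0.73884636  0.89165091] w 0.0850108579964373 F [-0.56  0.25 -0.2 ]
```

View pics/cmp.png

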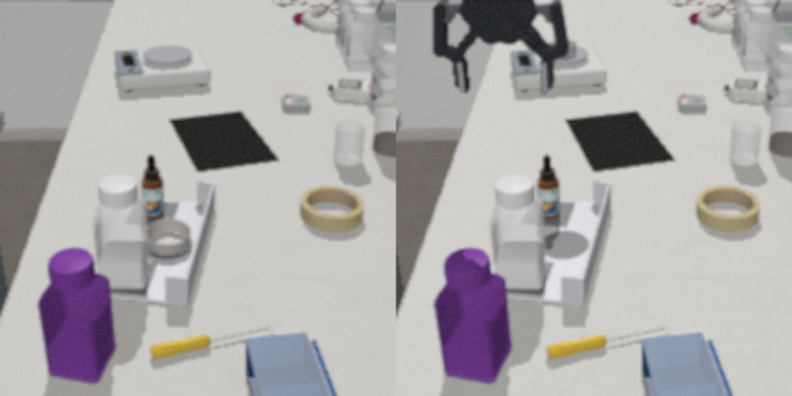

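View pics/top_e.png

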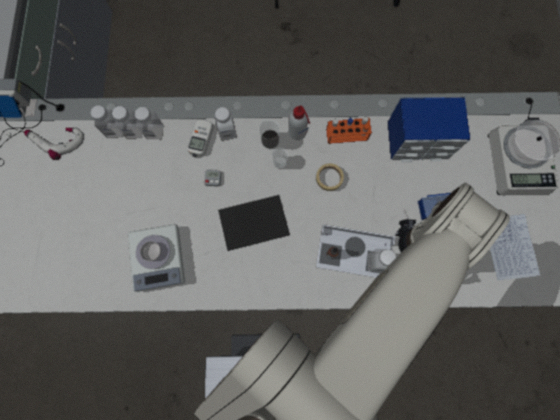

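Both crops match: cap at (118,185) before and (120,185) after, and the dropper, timer and tape are at the same pixels. The top view shows the dish central on the pan at (153,251). I hand it in.

Run:
```python
from workcell import bot
print(bot.job_done())
```

```text
the job is handed in; nothing more can be done
None
```

The job is done and handed in at about 52.5 s of the 134 s allowed. I stood the square bottle and then the dropper bottle on the mat and released them. Then I set the dish on the low balance and put both bottles back at the caddy poses where I had gripped them, dropper first.

What my last checks showed:
- **Dish:** within about 1–2 mm of the pan centre in the close wrist view, and central again in the last top view.
- **Dropper bottle:** back at its starting pixels in the side view.
- **Square bottle:** its cap is within about 1 pixel of its starting place, and it is upright.
- **Timer and tape roll:** at their starting pixels, not touched.
- **Arm:** clear of everything with the gripper open. The highest force I read was about 15 N, at touch-down of the dropper bottle.

Two readings disagreed. The wrist camera placed things 3–5 mm off from the top camera, and the side camera's first estimate of the pan centre was about 20 mm off in y. I relied on the top and close wrist views, and both stayed well inside the tolerances. The hand-in reported no verdict.

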